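# Hang a key-blank carrier on the stock rail

## Robot

A 6-joint arm with a two-finger parallel gripper is mounted at the origin on the work surface. World frame = base frame: x ahead of the robot, y to its left, z up, the work surface at z = 0. Lengths are in mm, angles in rad, forces in N, time in s.
With the tool pointing down it reaches from about 300 to 875 mm from the base axis. Payload 6.4 kg.
Tool frame: the origin (TCP) lies on the centre line of the jaws, within the pads' length; the fingertips stand 19 mm ahead of it and the grasp point (between the pads) is the TCP (manip.tip_extent is the z of the fingertips in the tool frame, in mm); z points along the fingers, y is the direction in which the jaws open and shut (so a half turn about z gives the same grasp; the last joint's range is limited). The gripper opens to 88 mm and grips with 3 to 60 N. Pads are 18 mm wide; open, the fingers measure 123 mm over their backs; the gripper's body (75 mm by 187 mm) begins 45 mm behind the grasp point.
Start: joints at [-1.329, 0.181, 1.607, -0, 1.354, -0.206], TCP at [248.983, -518.313, 257.714] pointing down, gripper open.
Joint ranges: [-2.99, 2.99], [-0.89, 2.07], [0.3, 2.58], [-1.14, 4.28], [0, 2.63], [-3.12, 3.12]. Speed limits (rad/s): [2.57, 2.57, 3.01, 3.14, 3.14, 3.14].

## Interface

Orientations are given as a 3x3 rotation matrix whose columns are the frame's x, y, z axes.
In Python, from rig import manip gives the robot as it stands.
- The arm moves only by the tool carry_out, never from a script. Its argument "rows" is a list of rows, each a list of 2 entries, a list of its own where there are three numbers: the shift along the world's x, y, z in mm, then the turn, a rotation vector about the world's x, y, z in rad. In form: [[[dx, dy, dz], [rx, ry, rz]], ...]. A call has exactly 5 rows; each row is the pose to reach, as a shift and turn from the pose commanded when the call began; what a row does not reach only later rows make up. A row lasts 1/10 s, in which the tool goes at most 50 mm and 8.59 degrees, less where a joint would pass 70% of its speed; a pose out of reach is approached as far as the arm can. A call with a gripper value outside its range is refused whole. "grip" is the gripper's target within -1 to 1 (fully open at 1, half-way at 0, shut at -1), set as the call begins (left out, the last holds). The fingers move at their own pace and stop on an object; the grip force is fixed at half the most. Time passes only in rows, so rows that repeat a pose let the fingers close, or fill a call up. It gives the time, the measured TCP pose, the force and the opening at its end, in the units of the state.
- manip.get_obs(): the state, without advancing time (a new reading comes with each control period).
- manip.capture(name): name is "scene" or "top" or "wrist"; returns the picture (384x512x3 uint8, red, green, blue); there is no depth.
- manip.camera_info(name): a dict with "camera_matrix" (3x3 intrinsics, pixels), "R" (3x3) and "t" (3): a world point X has camera coordinates R X + t. Camera axes: x right, y down, z forward; pixel columns grow to the right and rows downward; lengths in mm; the calibration is good to about 2 mm. A picture is of the moment at which its call begins: read the wrist's pose just before it. camera_info takes no time and is no camera call; for the wrist camera it gives the pose at the moment of the call.
- manip.hand_in(): hands the job in, once; it reports no verdict.
Trained networks look in the newest picture that a camera, given by its name, has taken for a name from the list of things; names that differ only in an ending like _2 or _b are one class to them, and where a whole thing is asked for, a point or a joint stands for the part that bears it (a point fixed in the world has none). Each returns a list of dicts, best first, with "p" (0 to 1); they miss things now and then, are a little off and sometimes report something else, mostly with a low value. They report only what shows in the picture. A call takes as long as a camera call.
- manip.outline_of(name, camera): "mask" (384x512 bool, what is visible of it) and "extent" ([left, top, right, bottom] in pixels, round what is visible of it).
- manip.landmark_of(name, camera): "point" ([column, row] in pixels: a listed point, or the origin of a listed thing).
The state is a dict: "t": time; "joints": joint angles; "dq": joint speeds; "joint_torque": joint torques, N m; "position": TCP position; "tool_rot": TCP orientation; "ft_force": force on the tool from outside, world axes, zero at the start; "wrist_torque": the same for the moment, N m; "grip_width": finger opening in mm.
Only numpy, scipy, OpenCV 4.12 (cv2) and the standard library are available. Lean on these libraries where they do the work, as an engineer would, in place of code of your own. Each camera call takes 0.05 s, during which the arm holds its last target.

## Task

Take the blue key-blank carrier out of its wooden dock, turn it end for end so that its yellow tab will point to the front of the rack, and hook it onto the open part of the rail. Then slide it along the rail, in under the clear hood, until it gently presses the rubber bumper of the red collar, and leave it hanging level there. Leave everything else where it is, and do not strike the rack.

Things in the scene. Friction and masses are not known exactly. Their poses are not given: they have to be found in the camera images.
- carrier_grip (a point): Centre of the blue carrier's yellow grip tab: 22 (carrier x) x 10 (carrier y) mm, from 20 mm above this point down into the panel; pinch it across the 10 mm. Site axes = carrier axes: z up, y across the panel, x along the 212 mm long panel from the tab towards the hook, which is 95 mm along +x at the same height.
- carrier_hook (a point): Hook seat: on the rail's axis when hung; carrier axes. The hook is a 24 mm wide strap: V roof (12 mm high), front leg (inside at x -11) down to the panel, back leg (x +11 to +15) ending 14 mm below. Panel 6 mm thick, z -42 to -100, x +-106 mm. So the rail enters only between back leg tip and panel (a gap 28 mm high, open to +x): push the carrier on along +x, about 28 mm high, then lower it.
- carrier: The whole blue carrier, 0.09 to 0.18 kg, a 212 mm long blue panel with key blanks drawn on it, steel hook in the middle, yellow tab at the -x end, brass balance block (22 x 10 mm, z -44 to -94) at the +x end. Origin and axes as carrier_hook. It balances level on the rail.
- dock: Fixed wooden block 120 x 60 x 35 mm with a slot 8 mm wide and 25 mm deep along its x axis, in which the carrier's panel stands upright at the start, tab towards the back of the bench (away from the robot). Origin under its centre. Lift the carrier straight up at least 30 mm to clear it.
- rack: Fixed steel rack; origin under the centre of its base plate (100 x 500 x 10 mm); x axis points away from the robot, so its front is -x. A round rail, 12 mm diameter, runs along its y axis, axis 150 mm above the origin, y -229 to +234 mm, with a post under its -y end and a plate at its +y end.
- rail_open (a point): Middle of the open part of the rail, on its axis (rack y -100 mm); rack axes. From rack y +10 to +240 mm a fixed clear hood with a 12 mm slot above the rail (x -25 to +41 mm, underside 25 mm and top 29 mm above the rail axis) covers the rail: a hook goes on only where the rail is open, y -215 to -15 mm, and then slides in under the hood.
- collar: Red collar, 30 mm diameter, 16 mm long, clamped on the rail under the hood; its place on the rail varies; a red pointer (in line with its -y face) sticks out 57 mm to the front. Origin as collar_face, rack axes. It carries a rubber bumper, 26 mm diameter, round the rail on its -y side.
- collar_face (a point): Centre of the collar's -y face, on the rail axis; rack axes. The bumper's rubber face stands 4 to 12 mm in front of it (to -y), set differently each time and not reported: find it by touch. It is sprung, 1.2 N per mm, solid after 4 to 6 mm. When the 24 mm wide hook meets it, carrier_hook is 16 to 24 mm to the -y side of this point.
- hung1: The same kind of carrier as the blue one, but with a grey panel and white tab; hangs on the rail beyond the collar, loose. Origin on the rail axis; leave it alone.
- hung2: The same kind of carrier as the blue one, but with a grey panel and white tab; hangs on the rail beyond the collar, loose. Origin on the rail axis; leave it alone.
- calculator: Loose desk calculator 130 x 75 x 18 mm, a bystander; origin under its centre.
- screwdriver: Loose screwdriver with red handle, about 200 mm, a bystander.
- oil_can: Loose blue can, 52 mm diameter, 130 mm high, a bystander; origin under its centre.
- blank_cup: Loose steel cup, 70 mm diameter, 70 mm high, a bystander; origin under its centre.
- battery_box: Loose yellow box 70 x 50 x 35 mm, a bystander; origin under its centre.

How it is judged:
By the outcome, as a careful person would: the job done as asked, in the order asked, and still so for the second after the job is handed in, with the robot touching nothing.
It also fails if it takes over 64 s, if anything falls off the work surface, if the arm or the gripper's body presses on something with over 40 N, if the wrist force passes 120 N, or if a joint passes its speed limit or range.

## Working session

There is one attempt and no reset: what is moved stays moved. The work goes in short steps, Python scripts to look and compute and a tool call to move; the robot and the scene stay as the last step left them, time stands still between calls to the robot, and variables do not carry over. Pictures are saved under pics/ and viewed, and the job is handed in when it is done.

Besides the shell and the picture viewer there is one more tool, called after "Call:" by a JSON object that holds its "name" and its "arguments", one argument or row to a line. carry_out: Moves the arm, as the interface text tells. Its arguments: {"type":"object","properties":{"rows":{"type":"array","items":{"type":"array"}},"grip":{"type":"number"}},"required":["rows"]}

```bash
ls; mkdir -p pics
cat > h.py <<'E'
import numpy as np, cv2
from rig import manip
def snap(cam,fn):
    im=manip.capture(cam); cv2.imwrite('pics/'+fn,im[:,:,::-1]); return im
def ray(cam,px):
    c=manip.camera_info(cam);K=np.array(c["camera_matrix"]);R=np.array(c["R"]);t=np.array(c["t"])
    d=R.T@np.linalg.inv(K)@np.array([px[0],px[1],1.]);o=-R.T@t
    return o,d/np.linalg.norm(d)
def atz(cam,px,z):
    o,d=ray(cam,px);return o+d*(z-o[2])/d[2]
def tri(obs):
    A=np.zeros((3,3));b=np.zeros(3);rs=[ray(*x) for x in obs]
    for o,d in rs:
        P=np.eye(3)-np.outer(d,d);A+=P;b+=P@o
    X=np.linalg.solve(A,b);return X,[np.linalg.norm((np.eye(3)-np.outer(d,d))@(X-o)) for o,d in rs]
def proj(cam,X):
    c=manip.camera_info(cam);K=np.array(c["camera_matrix"]);p=K@(np.array(c["R"])@np.array(X,float)+np.array(c["t"]));return p[:2]/p[2]
E
python3 - <<'E'
from h import *
np.set_printoptions(precision=1,suppress=True)
L={}
for c in ["scene","top"]:
    snap(c,c+'0.png')
    for n in ["carrier_grip","carrier_hook","rail_open","collar_face","rack","dock"]:
        r=manip.landmark_of(n,c)
        L[n,c]=r
        print(c,n,[(np.round(x["point"],1),round(x["p"],2)) for x in r[:2]])
    ci=manip.camera_info(c);print(-np.array(ci["R"]).T@np.array(ci["t"]))
for n in ["carrier_grip","carrier_hook","rail_open","collar_face","rack","dock"]:
    if L[n,"scene"] and L[n,"top"]:
        print(n,tri([(c,L[n,c][0]["point"]) for c in ["scene","top"]]))
print(manip.get_obs())
E
```

```text
pics
scene carrier_grip [(array([249.2, 193.2]), 0.79)]
scene carrier_hook [(array([225.2, 176.3]), 0.74)]
scene rail_open [(array([272.8, 233.5]), 0.57)]
scene collar_face [(array([329.5, 204.7]), 0.62), (array([292.1, 128.8]), 0.6)]
scene rack [(array([300.8, 251.9]), 0.56)]
scene dock [(array([228.3, 202.6]), 0.92)]
[1063.5 -449.7  891.9]
top carrier_grip [(array([174.4, 254. ]), 0.72), (array([271.2, 188.1]), 0.66)]
top carrier_hook [(array([279.2, 210.2]), 0.48)]
top rail_open [(array([286. , 136.5]), 0.7)]
top collar_face [(array([240.2, 130.1]), 0.48)]
top rack [(array([255.7, 140.2]), 0.61)]
top dock [(array([277.1, 211.1]), 0.73)]
[ 396.   -54.9 1425.5]
carrier_grip (array([ 207.6,  230.8, -368.9]), [np.float64(104.98587256648132), np.float64(104.98587256648138)])
carrier_hook (array([ 435.1, -116.7,  120.9]), [np.float64(0.5115454723341075), np.float64(0.5115454723341217)])
rail_open (array([ 676.8, -135.2,  147.6]), [np.float64(0.14130319454417542), np.float64(0.14130319454408505)])
collar_face (array([695.6,  18.5, 160.8]), [np.float64(4.497911447520896), np.float64(4.497911447521032)])
rack (array([691.8, -38.4,  -8.1]), [np.float64(5.98911728177151), np.float64(5.989117281771599)])
dock (array([ 435. , -115.2,    2.7]), [np.float64(0.049740143440175424), np.float64(0.0497401434401492)])
{'t': 0.7, 'joints': array([-1.3,  0.2,  1.6,  0. ,  1.4, -0.2]), 'dq': array([ 0.,  0.,  0.,  0., -0.,  0.]), 'joint_torque': array([ -0. , -43.4, -34.2,   0.1,   0. ,  -0. ]), 'position': array([ 249. , -518.3,  257.7]), 'tool_rot': array([[ 0.9,  0.4,  0. ],
       [ 0.4, -0.9, -0. ],
       [ 0. ,  0. , -1. ]]), 'ft_force': array([-0.5, -0.1,  0.4]), 'wrist_torque': array([-0.,  0.,  0.]), 'grip_width': 88.05313122411563}
```

View pics/scene0.png

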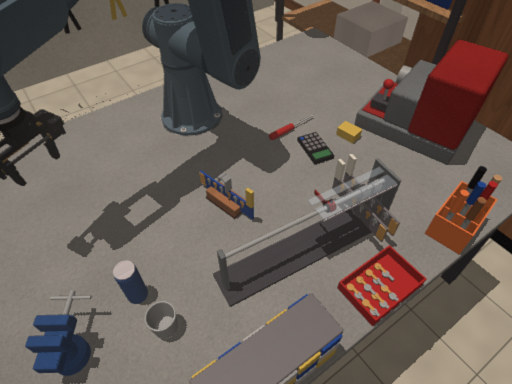

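View pics/top0.png

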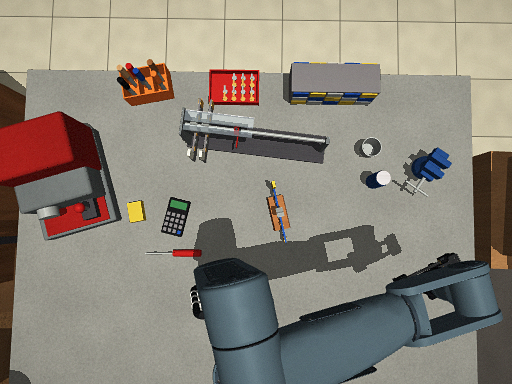

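Run:
```python
from h import *
np.set_printoptions(precision=1,suppress=True)
print(tri([("scene",(249.2,193.2)),("top",(271.2,188.1))]))
for c in ["scene","top"]:
    im=cv2.imread(f'pics/{c}0.png')
    x0,y0,x1,y1=(190,110,390,290) if c=="scene" else (190,100,350,240)
    k=4 if c=="scene" else 4
    cv2.imwrite(f'pics/{c}0z.png',cv2.resize(im[y0:y1,x0:x1],None,fx=k if c=="top" else 3.3,fy=k if c=="top" else 3.3,interpolation=cv2.INTER_CUBIC))
    print(c,manip.camera_info(c)["camera_matrix"])
```

```text
(array([510.1, -89.3, 101.3]), [np.float64(1.060679412516086), np.float64(1.0606794125161)])
scene [[377.9   0.  254.7]
 [  0.  377.9 186.7]
 [  0.    0.    1. ]]
top [[393.5   0.  259.5]
 [  0.  393.5 192.5]
 [  0.    0.    1. ]]
```

View pics/scene0z.png

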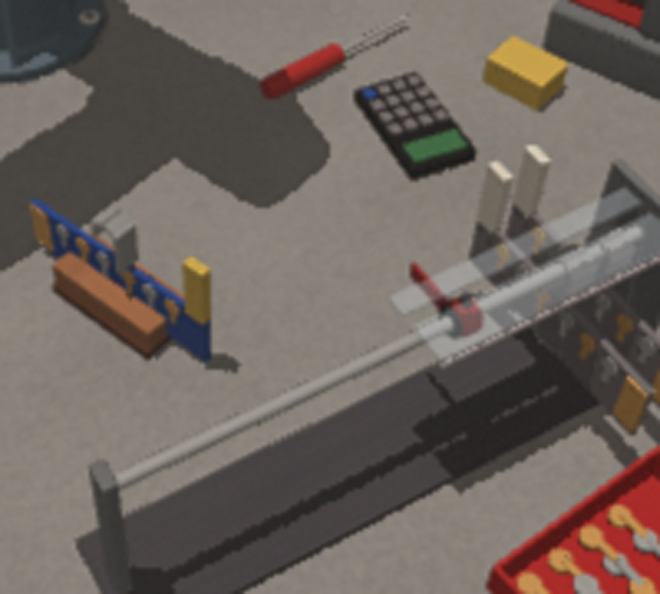

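View pics/top0z.png

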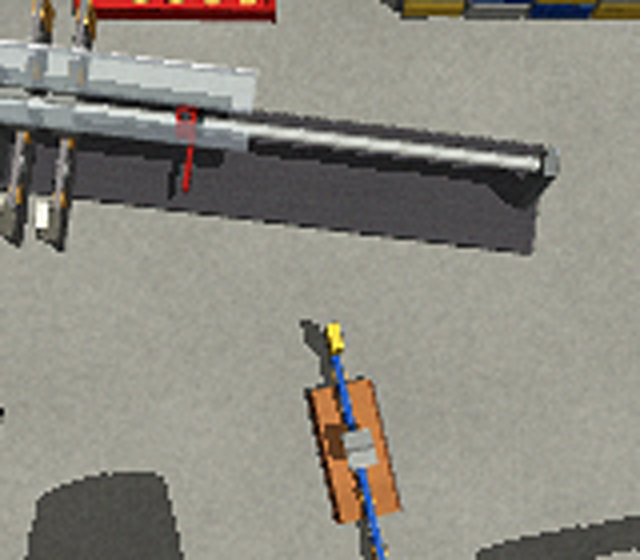

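The blue carrier stands in the dock with its tab at scene (249,193) and top (271,188). The rail runs at scene (225,255)–(395,180), with the red collar near (330,205). The white tabs hang beyond the collar. Next I'll move over the dock for a closer look.

Call:
{"name": "carry_out", "arguments": {
  "rows": [
    [[30,50,10],[0,0,0]],
    [[55,93,30],[0,0,0]],
    [[80,136,50],[0,0,0]],
    [[105,179,70],[0,0,0]],
    [[130,222,90],[0,0,0]]
  ],
  "grip": 1
}}

```text
t: 1.2
position: [368.6, -313.4, 339.9]
tool_rot: [[0.902, 0.433, 0.0], [0.433, -0.902, -0.0], [0.0, 0.0, -1.0]]
ft_force: [1.2, -0.5, 0.9]
grip_width: 87.9
```

Call:
{"name": "carry_out", "arguments": {
  "rows": [
    [[25,43,0],[0,0,0]],
    [[50,86,0],[0,0,0]],
    [[75,129,0],[0,0,0]],
    [[100,172,0],[0,0,0]],
    [[120,190,0],[0,0,0]]
  ]
}}

```text
t: 1.7
position: [488.9, -121.5, 339.5]
tool_rot: [[0.9, 0.436, 0.001], [0.436, -0.9, 0.0], [0.001, 0.0, -1.0]]
ft_force: [0.8, -0.7, -1.5]
grip_width: 87.9
```

Run:
```python
from h import *
np.set_printoptions(precision=3,suppress=True)
o=manip.get_obs();print(o["t"],o["position"],o["joints"],o["dq"])
ci=manip.camera_info("wrist");R=np.array(ci["R"]);print(R,-R.T@np.array(ci["t"]))
for c in ["wrist","scene","top"]:
    snap(c,c+'1.png')
    for n in ["carrier_grip","carrier_hook","dock","rail_open","collar_face"]:
        r=manip.landmark_of(n,c)
        z=dict(carrier_grip=110,carrier_hook=110,dock=0,rail_open=150,collar_face=150)[n]
        print(c,n,[(np.round(x["point"],1),round(x["p"],2),atz(c,x["point"],z)) for x in r[:2]])
```

```text
1.7 [ 488.935 -121.526  339.466] [-0.48  -0.041  1.678  0.001  1.504  0.64 ] [ 0.486  0.363 -0.342 -0.024 -0.029  0.484]
[[ 0.436 -0.9    0.001]
 [-0.858 -0.416  0.3  ]
 [-0.269 -0.131 -0.954]] [559.669 -87.348 465.61 ]
wrist carrier_grip [(array([245.2, 132.7]), 0.72, array([522.02 , -95.574, 110.   ])), (array([231.9, 208.6]), 0.37, array([ 428.572, -121.312,  110.   ]))]
wrist carrier_hook [(array([230.8, 206.1]), 0.7, array([ 429.893, -120.098,  110.   ]))]
wrist dock [(array([237.1, 180.8]), 0.8, array([ 433.173, -121.54 ,    0.   ]))]
wrist rail_open [(array([350.1,   0.1]), 0.73, array([ 675.375, -133.868,  150.   ]))]
wrist collar_face []
scene carrier_grip [(array([359.9, 193.7]), 0.75, array([692.597, 146.587, 110.   ])), (array([247.2, 196.6]), 0.74, array([ 523.319, -103.475,  110.   ]))]
scene carrier_hook [(array([226.1, 175.5]), 0.6, array([ 425.369, -107.91 ,  110.   ]))]
scene dock [(array([228.2, 201.8]), 0.88, array([ 430.284, -112.732,    0.   ]))]
scene rail_open []
scene collar_face [(array([328.1, 204.6]), 0.59, array([690.308,  26.91 , 150.   ])), (array([311.7, 149. ]), 0.52, array([515.008, 125.647, 150.   ]))]
top carrier_grip []
top carrier_hook [(array([277.4, 208.1]), 0.68, array([ 442.044, -111.603,  110.   ])), (array([192.9, 120. ]), 0.58, array([736.959, 179.323, 110.   ]))]
top dock []
top rail_open [(array([289.6, 136.9]), 0.69, array([ 675.043, -147.037,  150.   ])), (array([363. , 149.8]), 0.31, array([ 635.928, -387.794,  150.   ]))]
top collar_face [(array([236.9, 131.4]), 0.6, array([690.705,  26.404, 150.   ])), (array([278.6, 212.1]), 0.4, array([ 427.756, -113.925,  150.   ]))]
```

View pics/wrist1.png

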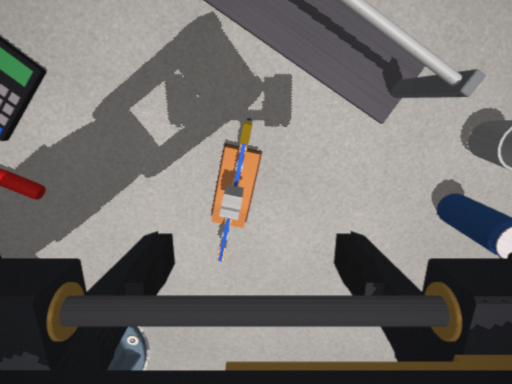

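The wrist view shows the tab at (245,132), the hook at (231,206) and the dock between them. The arm was still settling when that picture was taken, so I'll measure again now.

Run:
```python
from h import *
np.set_printoptions(precision=3,suppress=True)
o=manip.get_obs();print(o["t"],o["position"],o["joints"],o["tool_rot"])
im=snap("wrist",'wrist2.png'); c="wrist"
for n in ["carrier_grip","carrier_hook","dock","rail_open"]:
        r=manip.landmark_of(n,c)
        z=dict(carrier_grip=110,carrier_hook=110,dock=0,rail_open=150,collar_face=150)[n]
        print(c,n,[(np.round(x["point"],1),round(x["p"],2),atz(c,x["point"],z)) for x in r[:2]])
r=manip.outline_of("carrier","wrist"); print([(x["p"],x["extent"]) for x in r])
x0,y0,x1,y1=170,90,310,290
cv2.imwrite('pics/wrist2z.png',cv2.resize(im[100:250,170:330,::-1],None,fx=4,fy=4,interpolation=cv2.INTER_CUBIC))
```

```text
2.6 [ 488.034 -125.154  338.99 ] [-0.487 -0.041  1.678  0.     1.504  0.636] [[ 0.901  0.433 -0.   ]
 [ 0.433 -0.901  0.   ]
 [-0.    -0.    -1.   ]]
wrist carrier_grip [(array([243.4, 129.4]), 0.8, array([523.027, -94.927, 110.   ])), (array([235.9, 181.9]), 0.56, array([ 461.178, -113.642,  110.   ]))]
wrist carrier_hook [(array([229. , 208.1]), 0.73, array([ 425.96 , -120.136,  110.   ]))]
wrist dock [(array([233.6, 184.9]), 0.59, array([ 424.657, -119.357,    0.   ]))]
wrist rail_open [(array([227.4, 206.9]), 0.71, array([ 441.49 , -114.624,  150.   ]))]
[(0.86, [216.4, 116.8, 248.4, 262.2])]
```

View pics/wrist2z.png

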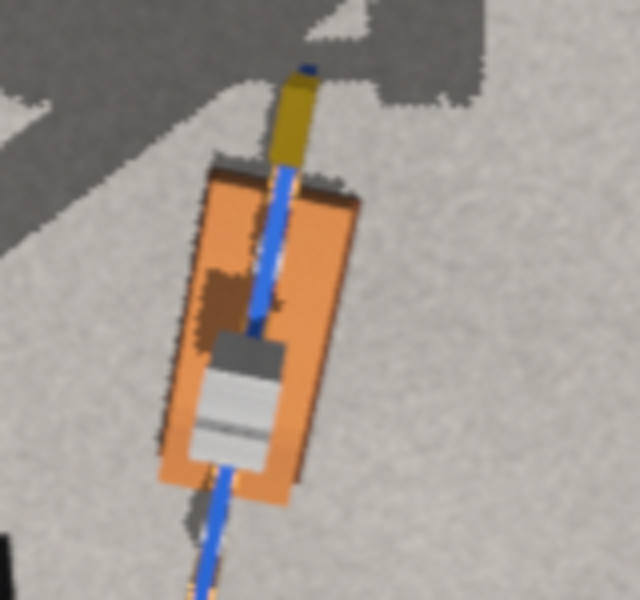

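```bash
cat >> h.py <<'E'
def carrier_wire(im,cam,H,yaw,k=4,off=(170,100),pitch=0,col=(0,255,0)):
    c,s=np.cos(yaw),np.sin(yaw);R=np.array([[c,-s,0],[s,c,0],[0,0,1]])
    def box(x0,x1,y0,y1,z0,z1,co):
        P=[[x,y,z] for x in(x0,x1) for y in(y0,y1) for z in(z0,z1)]
        Q=[tuple(int(v) for v in (proj(cam,R@np.array(p)+H)-np.array(off)+0.5)*k) for p in P]
        for a in range(8):
            for b in range(a+1,8):
                if bin(a^b).count('1')==1: cv2.line(im,Q[a],Q[b],co,1)
    box(-106,106,-3,3,-100,-42,col); box(-106,-84,-5,5,-42,20,(0,0,255)); box(-15,15,-12,12,0,12,(255,0,255))
E
python3 - <<'E'
from h import *
np.set_printoptions(precision=2,suppress=True)
f=lambda p:(170+p[0]/4-.5,100+p[1]/4-.5)
pts=np.array([atz("wrist",f(p),68)[:2] for p in [(285,170),(258,320),(226,470),(203,595)]]);print(pts)
d=pts[0]-pts[-1];yaw=np.arctan2(d[1],d[0]);print(yaw)
print("ridge",atz("wrist",f((232,430)),122))
for q in [(210,178),(360,203),(160,480),(290,503)]: print(atz("wrist",f(q),35))
print("tabtop",[atz("wrist",f(q),130) for q in [(290,82),(318,85),(272,163),(303,163)]])
E
```

```text
[[ 502.36  -99.16]
 [ 451.6  -112.49]
 [ 395.92 -125.29]
 [ 346.52 -138.01]]
0.24434481204544975
ridge [ 430.98 -116.89  122.  ]
[483.32 -76.69  35.  ]
[ 498.64 -129.37   35.  ]
[ 367.37 -106.65   35.  ]
[ 380.52 -156.48   35.  ]
tabtop [array([533.57, -88.99, 130.  ]), array([536.18, -96.26, 130.  ]), array([511.4 , -93.79, 130.  ]), array([ 515.16, -101.6 ,  130.  ])]
```

Call:
{"name": "carry_out", "arguments": {
  "rows": [
    [[8,6,-20],[0,0,-0.05]],
    [[16,13,-40],[0,0,-0.1]],
    [[24,20,-60],[0,0,-0.15]],
    [[31,26,-80],[0,0,-0.205]],
    [[35.5,30.4,-95],[0,0,-0.205]]
  ]
}}

```text
t: 3.4
position: [523.5, -94.1, 242.6]
tool_rot: [[0.971, 0.24, -0.001], [0.24, -0.971, 0.001], [-0.001, -0.001, -1.0]]
ft_force: [-1.3, -0.4, 0.5]
grip_width: 88.5
```

Call:
{"name": "carry_out", "arguments": {
  "rows": [
    [[0,0,-25],[0,0,0]],
    [[0,0,-45],[0,0,0]],
    [[0,0,-60],[0,0,0]],
    [[0,0,-70],[0,0,0]],
    [[0,0,-70],[0,0,0]]
  ]
}}

```text
t: 3.9
position: [522.8, -94.4, 172.6]
tool_rot: [[0.97, 0.241, -0.002], [0.241, -0.97, 0.001], [-0.002, -0.002, -1.0]]
ft_force: [-0.7, -0.3, 1.0]
grip_width: 88.0
```

Run:
```python
from h import *
np.set_printoptions(precision=3,suppress=True)
im=snap("wrist",'wrist3.png')
o=manip.get_obs();print(o["t"],o["position"],o["joints"],o["dq"],o["tool_rot"])
print(manip.landmark_of("carrier_grip","wrist")[:1], proj("wrist",[523.5,-94.8,110]))
im=cv2.resize(im[:,:,::-1].copy(),None,fx=1.5,fy=1.5)
carrier_wire(im,"wrist",np.array([431,-117,110.]),.2435-np.pi+2*np.pi,k=1.5,off=(0,0))
cv2.imwrite('pics/wrist3w.png',im)
```

```text
3.95 [523.423 -94.702 173.754] [-0.402  0.179  1.79  -0.     1.173  0.925] [ 0.002 -0.019 -0.018  0.     0.005  0.003] [[ 0.971  0.241 -0.001]
 [ 0.241 -0.971  0.   ]
 [-0.001 -0.    -1.   ]]
[{'point': [253.4, 217.5], 'p': 0.74}] [253.541 218.942]
```

View pics/wrist3w.png

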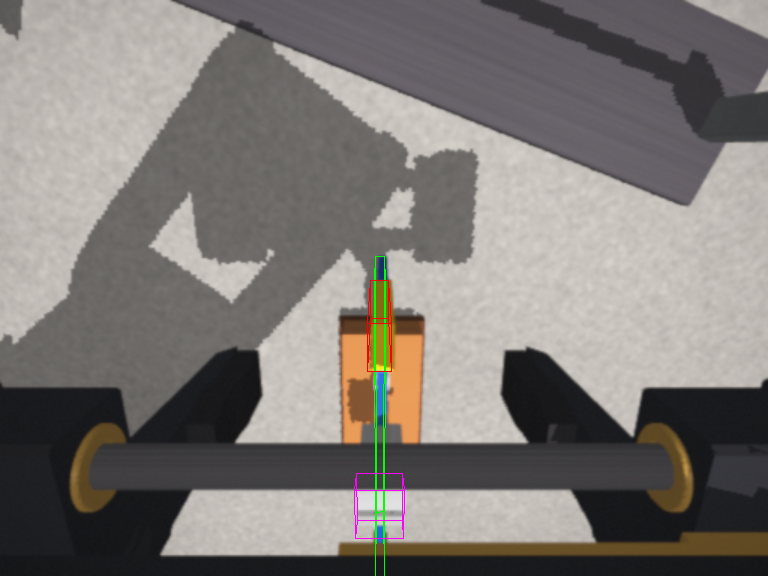

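The wireframe model lies exactly on the carrier; the tab spans (380,280)–(380,370) in the overlay. Now I'll descend and grip.

Call:
{"name": "carry_out", "arguments": {
  "rows": [
    [[0,0,-20],[0,0,0]],
    [[0,0,-40],[0,0,0]],
    [[0,0,-55],[0,0,0]],
    [[0,0,-64],[0,0,0]],
    [[0,0,-64],[0,0,0]]
  ]
}}

```text
t: 4.5
position: [523.4, -94.7, 109.7]
tool_rot: [[0.971, 0.241, -0.001], [0.241, -0.971, 0.0], [-0.001, -0.001, -1.0]]
ft_force: [-0.4, 0.5, 1.2]
grip_width: 88.2
```

Call:
{"name": "carry_out", "arguments": {
  "rows": [
    [[0,0,0],[0,0,0]],
    [[0,0,0],[0,0,0]],
    [[0,0,0],[0,0,0]],
    [[0,0,0],[0,0,0]],
    [[0,0,0],[0,0,0]]
  ],
  "grip": -1
}}

```text
t: 5.0
position: [523.7, -94.7, 110.3]
tool_rot: [[0.971, 0.24, 0.0], [0.24, -0.971, -0.0], [0.0, 0.0, -1.0]]
ft_force: [0.0, 0.0, 0.2]
grip_width: 50.2
```

```bash
python3 - <<'E'
from h import *
np.set_printoptions(precision=4,suppress=True)
o=manip.get_obs();print(o["t"],o["position"],o["grip_width"],o["ft_force"],o["wrist_torque"])
E
python3 - <<'E'
import sys; sys.path.insert(0,'.')
E
```

```text
5.0 [523.7144 -94.7479 110.2991] 50.22210102112201 [0.024  0.0389 0.1571] [ 0.0218  0.0364 -0.0065]
```

Fingers close at about 76 mm/s, so they need about 0.6 s more.

Call:
{"name": "carry_out", "arguments": {
  "rows": [
    [[0,0,0],[0,0,0]],
    [[0,0,0],[0,0,0]],
    [[0,0,0],[0,0,0]],
    [[0,0,0],[0,0,0]],
    [[0,0,0],[0,0,0]]
  ]
}}

```text
t: 5.5
position: [523.5, -94.7, 110.0]
tool_rot: [[0.971, 0.24, -0.0], [0.24, -0.971, 0.0], [-0.0, -0.0, -1.0]]
ft_force: [0.9, 0.0, 0.4]
grip_width: 10.4
```

Call:
{"name": "carry_out", "arguments": {
  "rows": [
    [[0,0,0],[0,0,0]],
    [[0,0,0],[0,0,0]],
    [[0,0,2],[0,0,0]],
    [[0,0,5],[0,0,0]],
    [[0,0,10],[0,0,0]]
  ]
}}

```text
t: 6.0
position: [523.3, -94.6, 120.0]
tool_rot: [[0.971, 0.24, -0.001], [0.24, -0.971, 0.0], [-0.001, -0.0, -1.0]]
ft_force: [-0.2, 0.0, -0.5]
grip_width: 9.7
```

Call:
{"name": "carry_out", "arguments": {
  "rows": [
    [[0,0,6],[0,0,0]],
    [[0,0,14],[0,0,0]],
    [[0,0,24],[0,0,0]],
    [[0,0,32],[0,0,0]],
    [[0,0,36],[0,0,0]]
  ]
}}

```text
t: 6.5
position: [524.2, -94.9, 157.5]
tool_rot: [[0.971, 0.24, 0.002], [0.24, -0.971, -0.001], [0.002, 0.001, -1.0]]
ft_force: [0.5, 0.5, -0.9]
grip_width: 9.6
```

Run:
```python
from h import *
np.set_printoptions(precision=4,suppress=True)
im=snap("scene",'s4.png')
o=manip.get_obs();print(o["t"],o["position"],o["grip_width"],o["ft_force"],o["wrist_torque"])
im=cv2.resize(im[110:260,160:320,::-1].copy(),None,fx=5,fy=4,interpolation=cv2.INTER_CUBIC) if 0 else cv2.resize(im[110:260,160:320,::-1].copy(),None,fx=4,fy=4,interpolation=cv2.INTER_CUBIC)
cv2.imwrite('pics/s4a.png',im)
p=o["position"]; yaw=.2435
carrier_wire(im,"scene",np.array([p[0]-95*np.cos(yaw),p[1]-95*np.sin(yaw),p[2]]),yaw+np.pi,k=4,off=(160,110))
cv2.imwrite('pics/s4w.png',im)
```

```text
6.55 [524.3197 -94.9938 157.6617] 9.87190858818833 [ 1.0207  0.0373 -1.01  ] [ 0.0219 -0.1212  0.0522]
```

View pics/s4w.png

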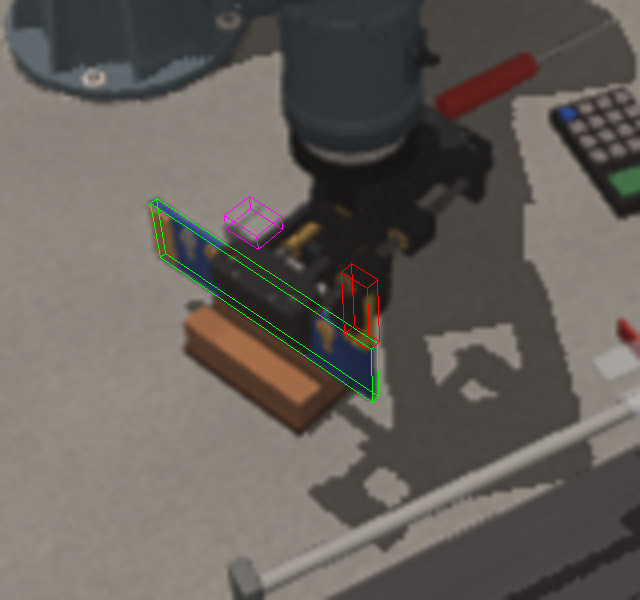

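View pics/s4a.png

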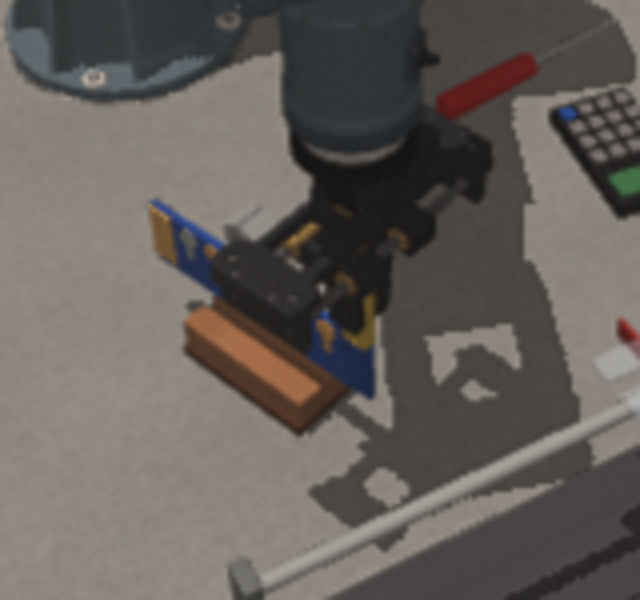

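The lift shows no sag: the panel matches the level wireframe. Before turning, I'll rise and use the wrist camera to measure the rail and collar, since the camera still faces the rack.

Call:
{"name": "carry_out", "arguments": {
  "rows": [
    [[5,5,30],[0,0,0]],
    [[15,12,70],[0,0,0]],
    [[30,20,115],[0,0,0]],
    [[45,28,155],[0,0,0]],
    [[56,35,172],[0,0,0]]
  ]
}}

```text
t: 7.05
position: [581.6, -59.7, 332.9]
tool_rot: [[0.971, 0.241, 0.007], [0.241, -0.971, -0.002], [0.006, 0.003, -1.0]]
ft_force: [0.8, -0.3, -2.0]
grip_width: 9.9
```

Call:
{"name": "carry_out", "arguments": {
  "rows": [
    [[0,0,0],[0,0,-0.08]],
    [[0,0,0],[0,0,-0.16]],
    [[0,0,0],[0,0,-0.24]],
    [[0,0,0],[0,0,-0.32]],
    [[0,0,0],[0,0,-0.32]]
  ]
}}

```text
t: 7.55
position: [579.4, -59.6, 327.6]
tool_rot: [[0.997, -0.078, -0.001], [-0.078, -0.997, 0.0], [-0.001, -0.0, -1.0]]
ft_force: [-0.7, 0.4, -0.5]
grip_width: 10.3
```

Run:
```python
from h import *
np.set_printoptions(precision=3,suppress=True)
manip.capture("scene")
ci=manip.camera_info("wrist")
im=snap("wrist",'w5.png')
c2=manip.camera_info("wrist"); print(np.abs(np.array(ci["t"])-np.array(c2["t"])).max())
import json;json.dump({k:np.array(c2[k]).tolist() for k in ["camera_matrix","R","t"]},open('w5.json','w'))
o=manip.get_obs();print(o["t"],o["position"],o["tool_rot"],o["joints"])
for n in ["rail_open","collar_face","hung1"]:
    print(n,[(np.round(x["point"],1),round(x["p"],2),atz("wrist",x["point"],150)) for x in manip.landmark_of(n,"wrist")[:2]])
cv2.imwrite('pics/w5b.png',cv2.resize(im[:,:,::-1],None,fx=1.5,fy=1.5))
```

```text
0.25691222284034154
7.65 [579.444 -59.668 327.745] [[ 0.997 -0.075 -0.   ]
 [-0.075 -0.997  0.   ]
 [-0.    -0.    -1.   ]] [-0.306  0.148  1.503 -0.     1.491  1.34 ]
rail_open [(array([322. ,  68.4]), 0.87, array([ 680.583, -131.784,  150.   ]))]
collar_face [(array([159.9,  63.9]), 0.95, array([695.973,  20.52 , 150.   ]))]
hung1 [(array([41.9, 60. ]), 0.83, array([707.71 , 130.402, 150.   ]))]
```

View pics/w5b.png

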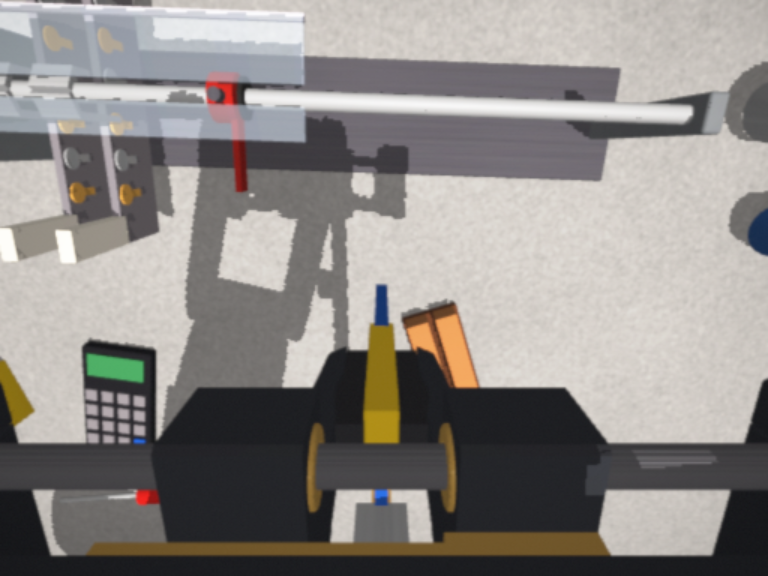

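The wrist view shows the rail from (75,90) to (690,115), the collar's -y face at x about 240 with its pointer down to (241,190), and the nearest white tab at (68,245). I'll fit the rail line.

Run:
```python
from h import *
import json
np.set_printoptions(precision=3,suppress=True)
im=cv2.imread('pics/w5.png').astype(float).mean(2)
C=[]
for x in range(215,450,5):
    col=im[55:90,x]; g=np.diff(col)
    a=np.argmax(g[:]);b=np.argmin(g)
    y0=67+ (x-215)*8/235
    m=[i for i in range(len(col)) if col[i]>150 and abs(i+55-y0)<8]
    if m: C.append((x,55+(m[0]+m[-1])/2,len(m)))
C=np.array(C)
print(C[::6])
p=[atz("wrist",c[:2],150) for c in C]  # rail centreline silhouettes approx at axis
P=np.array(p)[:,:2]
k=np.polyfit(P[:,1],P[:,0],1);r=P[:,0]-np.polyval(k,P[:,1]);print(k,r.std())
phi=-np.arctan(k[0]);print("rack yaw",phi)
x=lambda y:np.polyval(k,y)
# rail end / post: y of rail_open
for n,q in [("postfront",(690/1.5,113/1.5)),("plateR",(725/1.5,112/1.5)),("baseR back",(619/1.5,68/1.5)),("baseR front",(601/1.5,180/1.5)),("hoodR back",(304/1.5,14/1.5)),("hoodR front",(305/1.5,142/1.5)),("pointer",(241/1.5,190/1.5)),("collarR",(238/1.5,90/1.5)),("tabwhite",(68/1.5,245/1.5))]:
    z=10 if "base" in n else 179 if "hood" in n else 168 if "white" in n else 150
    print(n,atz("wrist",q,z))
```

```text
[[215.   67.   13. ]
 [245.   68.   13. ]
 [275.   69.   13. ]
 [305.   70.   13. ]
 [335.   71.   13. ]
 [365.   72.5  12. ]
 [395.   73.5  12. ]
 [425.   73.5  14. ]]
[  0.106 692.597] 0.3325854966458253
rack yaw -0.10597482468338425
postfront [ 664.59 -263.08  150.  ]
plateR [ 663.518 -285.181  150.   ]
baseR back [ 710.839 -285.191   10.   ]
baseR front [ 612.808 -276.146   10.   ]
hoodR back [730.247 -29.253 179.   ]
hoodR front [664.865 -21.493 179.   ]
pointer [638.574  29.574 150.   ]
collarR [699.473  21.066 150.   ]
tabwhite [613.432 142.276 168.   ]
```

Call:
{"name": "carry_out", "arguments": {
  "rows": [
    [[0,0,0],[0,0,0.08]],
    [[0,0,0],[0,0,0.2]],
    [[0,0,0],[0,0,0.33]],
    [[0,0,0],[0,0,0.46]],
    [[0,0,0],[0,0,0.59]]
  ]
}}

```text
t: 8.3
position: [579.5, -59.7, 328.0]
tool_rot: [[0.868, 0.496, -0.0], [0.496, -0.868, 0.0], [0.0, -0.0, -1.0]]
ft_force: [0.1, 0.8, -0.6]
grip_width: 9.9
```

Call:
{"name": "carry_out", "arguments": {
  "rows": [
    [[-3,-1,0],[0,0,0.13]],
    [[-10,-3,0],[0,0,0.26]],
    [[-20,-6,0],[0,0,0.39]],
    [[-30,-9,0],[0,0,0.52]],
    [[-40,-12,0],[0,0,0.65]]
  ]
}}

```text
t: 8.8
position: [539.1, -71.8, 327.9]
tool_rot: [[0.391, 0.92, -0.0], [0.92, -0.391, 0.0], [0.0, -0.0, -1.0]]
ft_force: [0.1, 0.1, -0.8]
grip_width: 9.5
```

Call:
{"name": "carry_out", "arguments": {
  "rows": [
    [[-10,-3,0],[0,0,0.13]],
    [[-20,-6,0],[0,0,0.26]],
    [[-30,-9,0],[0,0,0.39]],
    [[-40,-12,0],[0,0,0.52]],
    [[-50,-15,0],[0,0,0.65]]
  ]
}}

```text
t: 9.3
position: [489.0, -86.8, 328.0]
tool_rot: [[-0.246, 0.969, -0.0], [0.969, 0.246, 0.0], [0.0, -0.0, -1.0]]
ft_force: [0.1, -0.5, 0.0]
grip_width: 9.5
```

Call:
{"name": "carry_out", "arguments": {
  "rows": [
    [[-11,-3,0],[0,0,0.13]],
    [[-22,-7,0],[0,0,0.26]],
    [[-33,-11,0],[0,0,0.39]],
    [[-44,-15,0],[0,0,0.52]],
    [[-55,-19,0],[0,0,0.65]]
  ]
}}

```text
t: 9.8
position: [434.0, -105.8, 328.0]
tool_rot: [[-0.782, 0.623, -0.0], [0.623, 0.782, 0.0], [0.0, -0.0, -1.0]]
ft_force: [0.7, 0.2, -1.6]
grip_width: 10.2
```

Call:
{"name": "carry_out", "arguments": {
  "rows": [
    [[0,0,0],[0,0,0.13]],
    [[0,0,-10],[0,0,0.26]],
    [[0,0,-25],[0,0,0.39]],
    [[0,0,-40],[0,0,0.5]],
    [[0,0,-55],[0,0,0.572]]
  ]
}}

```text
t: 10.3
position: [434.5, -105.7, 272.6]
tool_rot: [[-0.995, 0.102, 0.0], [0.102, 0.995, -0.0], [-0.0, -0.0, -1.0]]
ft_force: [-0.5, -0.0, -1.3]
grip_width: 9.8
```

Run:
```python
from h import *
np.set_printoptions(precision=4,suppress=True)
manip.capture("top")
im=snap("scene",'s6.png')
o=manip.get_obs();print(o["t"],o["position"],o["tool_rot"],o["joints"],o["grip_width"],o["ft_force"],o["wrist_torque"])
x=o["tool_rot"][:,0];psi=np.arctan2(x[1],x[0]);yaw=psi-np.pi;print("carrier yaw",(yaw+np.pi)%(2*np.pi)-np.pi)
p=o["position"]
off=(180,90)
im=cv2.resize(im[90:260,180:380,::-1].copy(),None,fx=3.5,fy=3.5,interpolation=cv2.INTER_CUBIC)
cv2.imwrite('pics/s6a.png',im)
carrier_wire(im,"scene",np.array([p[0]+95*np.cos(yaw),p[1]+95*np.sin(yaw),p[2]]),yaw,k=3.5,off=off)
cv2.imwrite('pics/s6w.png',im)
```

```text
10.4 [ 433.3376 -105.0965  271.0693] [[-0.9944  0.1054 -0.0037]
 [ 0.1054  0.9944  0.0019]
 [ 0.0038  0.0015 -1.    ]] [-0.5052 -0.1295  1.897  -0.0001  1.3782 -1.9704] 9.564591097503476 [ 0.2522 -0.2786 -0.9286] [ 0.0569 -0.0729 -0.0237]
carrier yaw -0.10558763929072823
```

View pics/s6w.png

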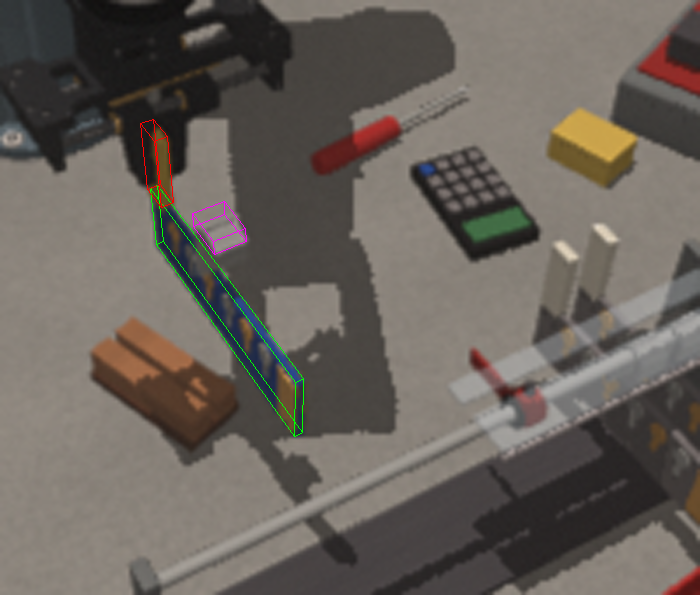

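View pics/s6a.png

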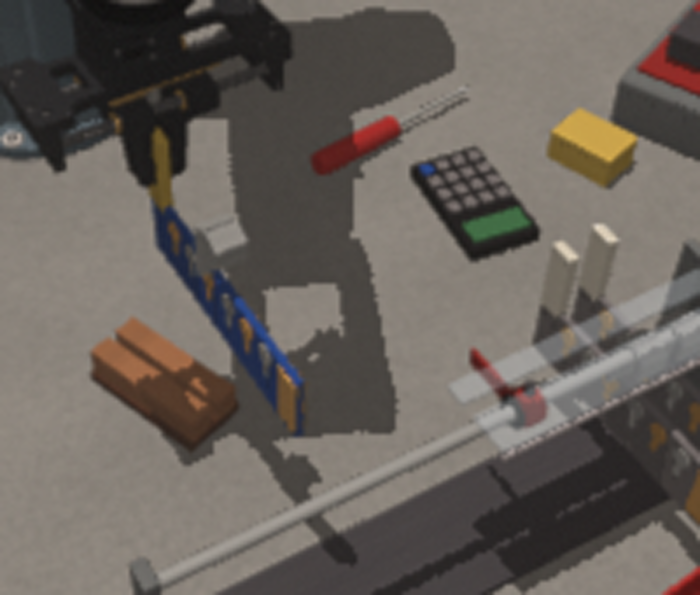

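The carrier is held level at yaw -0.106, tab towards the robot, and the wireframe matches. Next I'll go down to 28 mm above the rail axis (z 178).

Call:
{"name": "carry_out", "arguments": {
  "rows": [
    [[0,0,-20],[0,0,0]],
    [[0,0,-45],[0,0,0]],
    [[0,0,-70],[0,0,0]],
    [[0,0,-88],[0,0,0]],
    [[0,0,-95],[0,0,0]]
  ]
}}

```text
t: 10.9
position: [434.0, -105.4, 177.0]
tool_rot: [[-0.994, 0.108, -0.002], [0.108, 0.994, 0.001], [0.002, 0.001, -1.0]]
ft_force: [-0.4, 0.3, -1.5]
grip_width: 9.7
```

Call:
{"name": "carry_out", "arguments": {
  "rows": [
    [[4,-0.4,0],[0,0,0]],
    [[11,-1.2,0],[0,0,0]],
    [[19,-2,0],[0,0,0]],
    [[26,-2.8,0],[0,0,0]],
    [[30,-3.2,0],[0,0,0]]
  ]
}}

```text
t: 11.4
position: [465.8, -109.2, 178.6]
tool_rot: [[-0.994, 0.106, 0.001], [0.106, 0.994, -0.001], [-0.001, -0.0, -1.0]]
ft_force: [0.6, -0.3, -0.8]
grip_width: 10.0
```

```bash
cat >> h.py <<'E'
O=np.array([688.6,-32.1,0]);PHI=-0.106
def state(fn=None,off=(200,110),size=(200,170),k=3.5):
    im=manip.capture("scene")
    o=manip.get_obs();p=o["position"];x=o["tool_rot"][:,0];yaw=np.arctan2(-x[1],-x[0])
    H=p+95*np.array([np.cos(yaw),np.sin(yaw),0]);d=H-O
    c,s=np.cos(PHI),np.sin(PHI)
    print("t",o["t"],"tcp",p,"yaw",yaw,"hook rack x,y,z",d[0]*c+d[1]*s,-d[0]*s+d[1]*c,d[2]-150,"F",o["ft_force"],"M",o["wrist_torque"],"w",o["grip_width"])
    if fn:
        im=cv2.resize(im[off[1]:off[1]+size[1],off[0]:off[0]+size[0],::-1].copy(),None,fx=k,fy=k,interpolation=cv2.INTER_CUBIC)
        cv2.imwrite('pics/'+fn+'a.png',im)
        carrier_wire(im,"scene",H,yaw,k=k,off=off);cv2.imwrite('pics/'+fn+'w.png',im)
E
python3 -c "
from h import *
np.set_printoptions(precision=3,suppress=True)
state('s7')"
```

```text
t 11.45 tcp [ 465.883 -109.241  178.464] yaw -0.1067468178594303 hook rack x,y,z -118.30492892140097 -100.34244766044566 28.463594967186452 F [-1.055 -0.699 -0.741] M [ 0.057  0.008 -0.027] w 9.614524556430604
```

View pics/s7a.png

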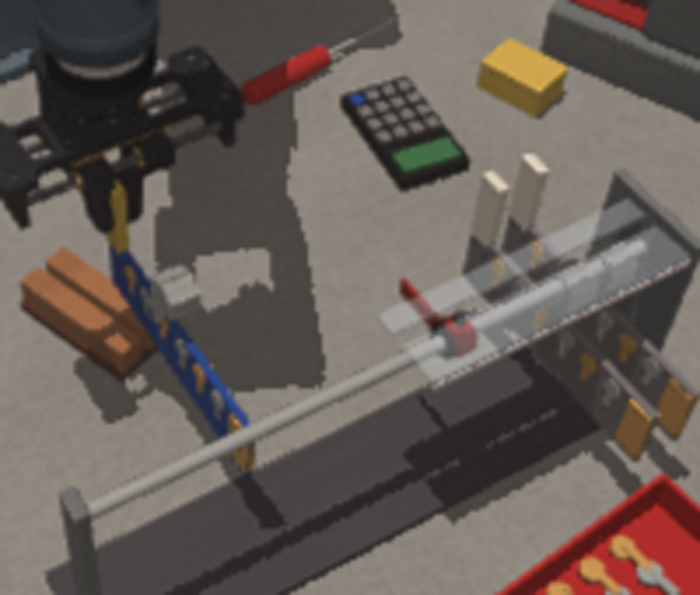

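The panel's far end (240,435) is just under the rail in the picture, with about 8 mm of vertical clearance. I'll advance along rack +x and watch the force.

Call:
{"name": "carry_out", "arguments": {
  "rows": [
    [[5,-0.5,0],[0,0,0]],
    [[12,-1.3,0],[0,0,0]],
    [[20,-2.1,0],[0,0,0]],
    [[27,-2.9,0],[0,0,0]],
    [[32,-3.4,0],[0,0,0]]
  ]
}}

```text
t: 11.95
position: [497.3, -112.4, 178.0]
tool_rot: [[-0.994, 0.107, 0.0], [0.107, 0.994, -0.0], [-0.0, -0.0, -1.0]]
ft_force: [0.3, -0.7, -0.9]
grip_width: 9.6
```

Call:
{"name": "carry_out", "arguments": {
  "rows": [
    [[5,-0.5,0],[0,0,0]],
    [[14,-1.5,0],[0,0,0]],
    [[24,-2.5,0],[0,0,0]],
    [[34,-3.6,0],[0,0,0]],
    [[40,-4.2,0],[0,0,0]]
  ]
}}

```text
t: 12.45
position: [537.7, -116.7, 178.1]
tool_rot: [[-0.994, 0.107, 0.0], [0.107, 0.994, -0.0], [-0.0, -0.0, -1.0]]
ft_force: [0.1, -0.5, -0.6]
grip_width: 9.7
```

```bash
python3 -c "
from h import *
np.set_printoptions(precision=3,suppress=True)
state('s8',off=(210,150),size=(140,110),k=5)"
```

```text
t 12.5 tcp [ 538.128 -116.819  178.121] yaw -0.1067562771736468 hook rack x,y,z -45.66404125630292 -100.23590130455489 28.120732654478473 F [-0.555 -0.058 -0.7  ] M [ 0.017 -0.018  0.002] w 9.585181351630379
```

View pics/s8a.png

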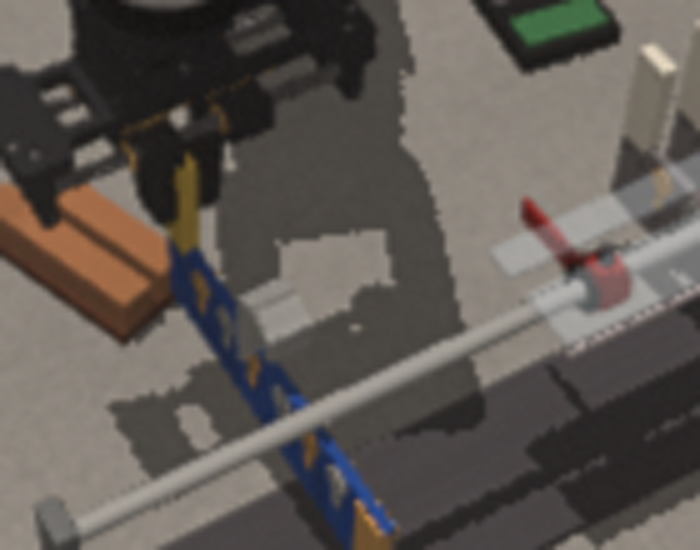

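Call:
{"name": "carry_out", "arguments": {
  "rows": [
    [[3,-0.3,0],[0,0,0]],
    [[8,-0.8,0],[0,0,0]],
    [[13,-1.4,0],[0,0,0]],
    [[18,-1.9,0],[0,0,0]],
    [[22,-2.3,0],[0,0,0]]
  ]
}}

```text
t: 13.0
position: [559.0, -118.9, 178.1]
tool_rot: [[-0.994, 0.107, 0.0], [0.107, 0.994, -0.0], [-0.0, -0.0, -1.0]]
ft_force: [0.3, -0.4, -0.9]
grip_width: 9.8
```

```bash
python3 -c "
from h import *
np.set_printoptions(precision=3,suppress=True)
state('s9',off=(210,150),size=(140,110),k=5)"
```

```text
t 13.05 tcp [ 559.454 -118.995  178.121] yaw -0.10682614124460005 hook rack x,y,z -24.227281364283513 -100.14938915451762 28.120872679970915 F [-0.606 -0.732 -0.178] M [ 0.029 -0.04   0.003] w 10.01585546949769
```

View pics/s9a.png

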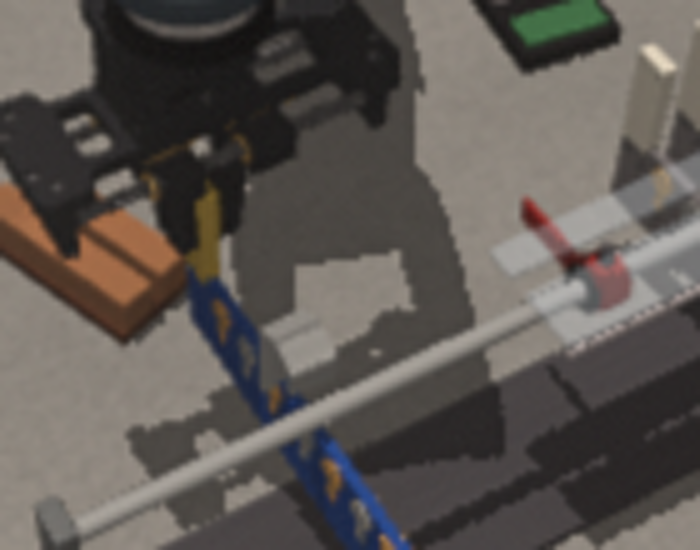

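View pics/s9w.png

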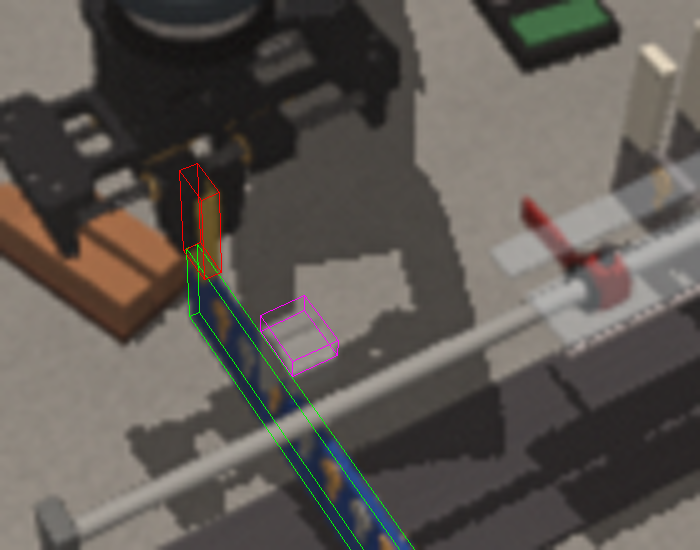

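Call:
{"name": "carry_out", "arguments": {
  "rows": [
    [[3,-0.3,0],[0,0,0]],
    [[9,-1,0],[0,0,0]],
    [[15,-1.6,0],[0,0,0]],
    [[20,-2.1,0],[0,0,0]],
    [[24,-2.5,0],[0,0,0]]
  ]
}}

```text
t: 13.55
position: [583.1, -121.4, 178.0]
tool_rot: [[-0.994, 0.107, 0.0], [0.107, 0.994, -0.0], [-0.0, -0.0, -1.0]]
ft_force: [0.1, -0.4, -0.6]
grip_width: 9.6
```

```bash
python3 -c "
from h import *
np.set_printoptions(precision=3,suppress=True)
state('s10',off=(210,150),size=(140,110),k=5)"
```

```text
t 13.6 tcp [ 583.479 -121.465  178.035] yaw -0.10679660047664626 hook rack x,y,z -0.07585969650035551 -100.06140569868857 28.03473067449235 F [-0.581  0.247 -0.792] M [-0.03  -0.042 -0.018] w 9.808920543517186
```

View pics/s10a.png

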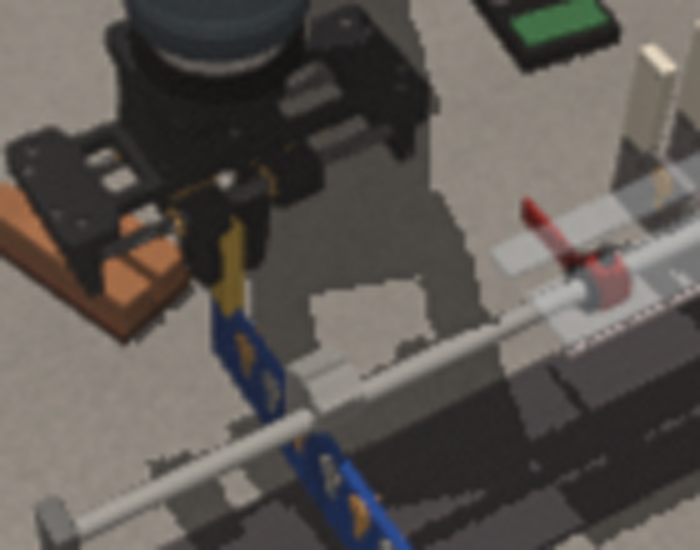

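The hook roof at (330,385) covers the rail, so I can lower it.

Call:
{"name": "carry_out", "arguments": {
  "rows": [
    [[0,0,-3],[0,0,0]],
    [[0,0,-7],[0,0,0]],
    [[0,0,-11],[0,0,0]],
    [[0,0,-15],[0,0,0]],
    [[0,0,-17],[0,0,0]]
  ]
}}

```text
t: 14.1
position: [582.2, -121.2, 160.3]
tool_rot: [[-0.994, 0.107, -0.001], [0.107, 0.994, 0.0], [0.001, 0.0, -1.0]]
ft_force: [0.6, -0.1, -1.0]
grip_width: 9.7
```

Call:
{"name": "carry_out", "arguments": {
  "rows": [
    [[0,0,-1.5],[0,0,0]],
    [[0,0,-3],[0,0,0]],
    [[0,0,-4.5],[0,0,0]],
    [[0,0,-6],[0,0,0]],
    [[0,0,-7],[0,0,0]]
  ]
}}

```text
t: 14.6
position: [582.5, -121.3, 153.9]
tool_rot: [[-0.994, 0.107, -0.0], [0.107, 0.994, 0.0], [0.0, 0.0, -1.0]]
ft_force: [-0.3, -0.4, -0.2]
grip_width: 9.6
```

```bash
python3 -c "
from h import *
np.set_printoptions(precision=3,suppress=True)
state('s11',off=(210,150),size=(140,110),k=5)"
```

```text
t 14.65 tcp [ 582.466 -121.274  153.753] yaw -0.10677682678946196 hook rack x,y,z -1.1033915896606992 -99.97686495419845 3.75259877790603 F [-0.843 -0.618 -0.637] M [ 0.112 -0.044  0.006] w 9.386813060414093
```

View pics/s11a.png

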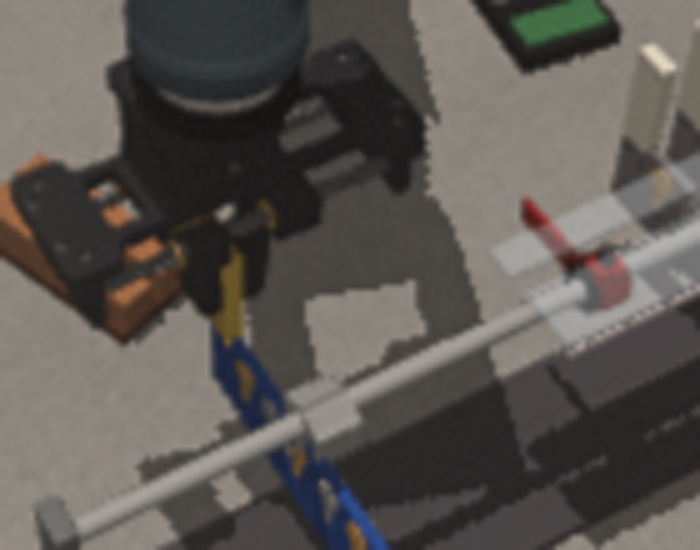

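The strap is around the rail at (330,405). I'll creep down to feel the seat.

Call:
{"name": "carry_out", "arguments": {
  "rows": [
    [[0,0,-0.6],[0,0,0]],
    [[0,0,-1.2],[0,0,0]],
    [[0,0,-1.8],[0,0,0]],
    [[0,0,-2.4],[0,0,0]],
    [[0,0,-2.5],[0,0,0]]
  ]
}}

```text
t: 15.15
position: [582.5, -121.3, 151.4]
tool_rot: [[-0.994, 0.107, -0.0], [0.107, 0.994, 0.0], [0.0, 0.0, -1.0]]
ft_force: [0.8, 0.4, -0.8]
grip_width: 9.9
```

Call:
{"name": "carry_out", "arguments": {
  "rows": [
    [[0,0,-0.4],[0,0,0]],
    [[0,0,-0.8],[0,0,0]],
    [[0,0,-1.2],[0,0,0]],
    [[0,0,-1.5],[0,0,0]],
    [[0,0,-1.5],[0,0,0]]
  ]
}}

```text
t: 15.65
position: [582.7, -121.4, 150.3]
tool_rot: [[-0.994, 0.107, 0.0], [0.107, 0.994, -0.0], [-0.0, -0.0, -1.0]]
ft_force: [-2.2, -1.2, 2.8]
grip_width: 9.9
```

```bash
python3 -c "
from h import *
np.set_printoptions(precision=3,suppress=True)
state()
for i in range(3):
    manip.capture('top');o=manip.get_obs();print(o['ft_force'],o['wrist_torque'])
"
```

```text
t 15.7 tcp [ 582.736 -121.362  150.302] yaw -0.10676319575106644 hook rack x,y,z -0.8258920595148318 -100.03365793232429 0.3015912596478927 F [-1.244 -0.335  2.247] M [ 0.104 -0.105 -0.006] w 9.776079891376483
[-1.25   0.073  2.927] [ 0.093 -0.179  0.045]
[-0.78   0.232  2.486] [ 0.124 -0.168  0.002]
[-1.017  1.585  2.113] [ 0.044 -0.163  0.017]
```

Seated: Fz rose from -1 to about +2.5 N at z 150.3, which matches the 150 mm rail height. I'll ease up 0.4 mm and slide along rack +y.

Call:
{"name": "carry_out", "arguments": {
  "rows": [
    [[0.3,0,0.4],[0,0,0]],
    [[0.7,4,0.4],[0,0,0]],
    [[1.5,12,0.4],[0,0,0]],
    [[2.5,22,0.4],[0,0,0]],
    [[3.6,32,0.4],[0,0,0]]
  ]
}}

```text
t: 16.35
position: [586.2, -88.3, 150.3]
tool_rot: [[-0.994, 0.107, -0.0], [0.107, 0.994, 0.0], [0.0, 0.0, -1.0]]
ft_force: [-0.7, -0.7, 1.5]
grip_width: 9.4
```

Call:
{"name": "carry_out", "arguments": {
  "rows": [
    [[1.1,10,0],[0,0,0]],
    [[2.1,20,0],[0,0,0]],
    [[3.2,30,0],[0,0,0]],
    [[4.2,40,0],[0,0,0]],
    [[5.1,48,0],[0,0,0]]
  ]
}}

```text
t: 16.85
position: [591.3, -40.2, 150.3]
tool_rot: [[-0.994, 0.106, -0.0], [0.106, 0.994, 0.0], [0.0, 0.0, -1.0]]
ft_force: [-0.9, -1.8, 1.2]
grip_width: 9.6
```

```bash
python3 -c "
from h import *
np.set_printoptions(precision=3,suppress=True)
state('s12',off=(230,140),size=(140,110),k=5)"
```

```text
t 16.9 tcp [591.322 -39.24  150.32 ] yaw -0.1057892818568927 hook rack x,y,z -0.9765479550130796 -17.372424077493008 0.320124953420418 F [-1.11   0.604  0.374] M [ 0.029 -0.146 -0.038] w 9.956133502552648
```

View pics/s12a.png

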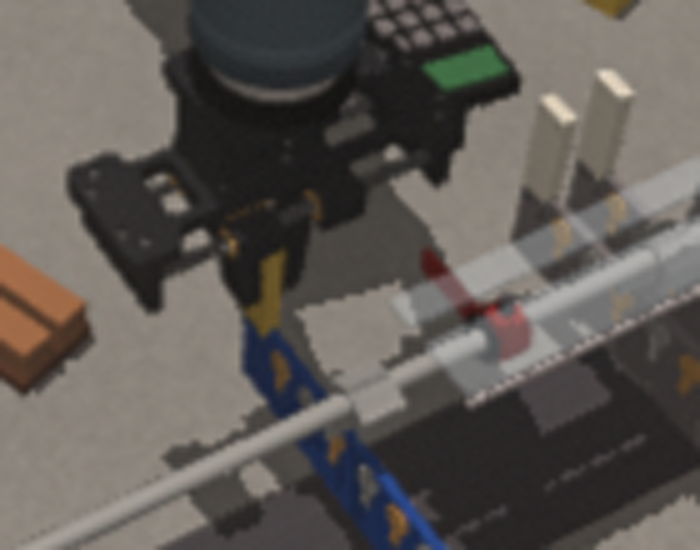

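It slides freely, with the hook at (375,400) and about 50 mm short of the bumper. I'll slide 30 mm more, then creep.

Call:
{"name": "carry_out", "arguments": {
  "rows": [
    [[0.6,6,0],[0,0,0]],
    [[1.4,13,0],[0,0,0]],
    [[2.1,20,0],[0,0,0]],
    [[2.8,26,0],[0,0,0]],
    [[3.2,30,0],[0,0,0]]
  ]
}}

```text
t: 17.4
position: [594.5, -10.7, 150.4]
tool_rot: [[-0.994, 0.106, 0.0], [0.106, 0.994, 0.0], [0.0, 0.0, -1.0]]
ft_force: [-0.9, -0.7, 1.3]
grip_width: 10.3
```

Call:
{"name": "carry_out", "arguments": {
  "rows": [
    [[0.1,1,0],[0,0,0]],
    [[0.3,3,0],[0,0,0]],
    [[0.5,5,0],[0,0,0]],
    [[0.6,6,0],[0,0,0]],
    [[0.7,7,0],[0,0,0]]
  ]
}}

```text
t: 17.9
position: [595.2, -4.3, 150.4]
tool_rot: [[-0.994, 0.107, -0.0], [0.107, 0.994, -0.0], [0.0, -0.0, -1.0]]
ft_force: [-1.1, -1.6, 0.4]
grip_width: 9.5
```

```bash
python3 -c "
from h import *
np.set_printoptions(precision=3,suppress=True)
state('s13',off=(260,140),size=(120,90),k=6)
for i in range(2):
    manip.capture('top');o=manip.get_obs();print(o['ft_force'],o['wrist_torque'])"
```

```text
t 17.95 tcp [595.167  -4.186 150.356] yaw -0.10687448300325442 hook rack x,y,z -0.8616018105201289 17.789230782204086 0.35559030793478996 F [-1.117 -1.392  0.199] M [-0.103 -0.05  -0.113] w 9.665578541786084
[-0.576  0.046  1.47 ] [-0.095 -0.048 -0.111]
[-1.244 -0.43   1.824] [-0.059 -0.078 -0.073]
```

View pics/s13a.png

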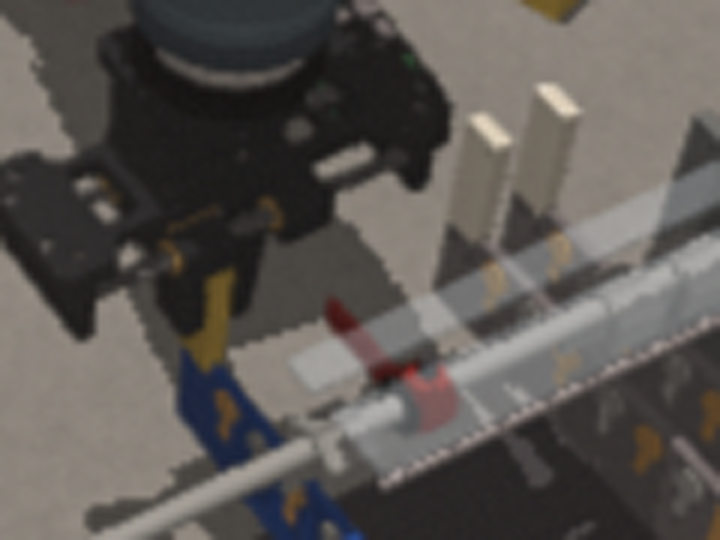

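The hook's edge at (350,440) is still some 15 mm from the grey bumper face (403,410). Creeping in.

Call:
{"name": "carry_out", "arguments": {
  "rows": [
    [[0.2,1.5,0],[0,0,0]],
    [[0.3,3,0],[0,0,0]],
    [[0.5,4.5,0],[0,0,0]],
    [[0.6,6,0],[0,0,0]],
    [[0.7,7,0],[0,0,0]]
  ]
}}

```text
t: 18.55
position: [595.9, 2.9, 150.4]
tool_rot: [[-0.994, 0.106, 0.0], [0.106, 0.994, 0.0], [-0.0, 0.0, -1.0]]
ft_force: [-0.4, -0.6, 0.4]
grip_width: 9.6
```

Call:
{"name": "carry_out", "arguments": {
  "rows": [
    [[0.1,0.8,0],[0,0,0]],
    [[0.2,1.6,0],[0,0,0]],
    [[0.2,2.4,0],[0,0,0]],
    [[0.3,3,0],[0,0,0]],
    [[0.3,3,0],[0,0,0]]
  ]
}}

```text
t: 19.05
position: [596.2, 5.8, 150.4]
tool_rot: [[-0.994, 0.106, -0.0], [0.106, 0.994, 0.0], [0.0, 0.0, -1.0]]
ft_force: [-0.8, -0.6, 0.6]
grip_width: 9.5
```

```bash
cat >> h.py <<'E'
def favg(n=6):
    F=[];M=[];P=[]
    for i in range(n):
        manip.capture('top');o=manip.get_obs();F.append(o['ft_force']);M.append(o['wrist_torque']);P.append(o['position'])
    c,s=np.cos(PHI),np.sin(PHI);R=np.array([[c,-s,0],[s,c,0],[0,0,1]])
    print("t",o["t"],"F rack",R.T@np.mean(F,0),"sd",np.std(F,0),"M",np.mean(M,0),"P",np.mean(P,0))
E
python3 -c "
from h import *
np.set_printoptions(precision=3,suppress=True)
state();favg()"
```

```text
t 19.1 tcp [596.125   5.746 150.365] yaw -0.1067696779818873 hook rack x,y,z -0.9600989505787552 27.776738845647518 0.3650210579724842 F [-1.336 -0.795  0.182] M [-0.043 -0.044 -0.087] w 9.652536389337435
t 19.4 F rack [-1.221 -0.863  0.701] sd [0.428 0.472 0.645] M [-0.031 -0.046 -0.065] P [596.145   5.731 150.378]
```

Call:
{"name": "carry_out", "arguments": {
  "rows": [
    [[-0.2,0.5,0],[0,0,0]],
    [[-0.2,1,0],[0,0,0]],
    [[-0.2,1.5,0],[0,0,0]],
    [[-0.2,2,0],[0,0,0]],
    [[-0.2,2,0],[0,0,0]]
  ]
}}

```text
t: 19.9
position: [595.9, 7.8, 150.3]
tool_rot: [[-0.994, 0.107, -0.0], [0.107, 0.994, 0.0], [0.0, 0.0, -1.0]]
ft_force: [-0.8, -0.5, 0.0]
grip_width: 9.8
```

```bash
python3 -c "
from h import *
np.set_printoptions(precision=3,suppress=True)
favg(4)"
```

```text
t 20.1 F rack [-0.464 -0.352  0.223] sd [0.264 0.25  0.613] M [ 0.012 -0.078 -0.033] P [595.923   7.779 150.338]
```

Call:
{"name": "carry_out", "arguments": {
  "rows": [
    [[0.1,0.5,0],[0,0,0]],
    [[0.1,1,0],[0,0,0]],
    [[0.2,1.5,0],[0,0,0]],
    [[0.2,2,0],[0,0,0]],
    [[0.2,2,0],[0,0,0]]
  ]
}}

```text
t: 20.6
position: [596.2, 9.8, 150.4]
tool_rot: [[-0.994, 0.106, -0.0], [0.106, 0.994, 0.0], [0.0, 0.0, -1.0]]
ft_force: [0.1, -1.0, 0.5]
grip_width: 9.8
```

```bash
python3 -c "
from h import *
np.set_printoptions(precision=3,suppress=True)
favg(4)"
```

```text
t 20.8 F rack [-0.337 -0.622 -0.707] sd [0.143 0.468 0.144] M [ 0.013 -0.062 -0.044] P [596.145   9.748 150.362]
```

Call:
{"name": "carry_out", "arguments": {
  "rows": [
    [[0.1,0.5,0],[0,0,0]],
    [[0.1,1,0],[0,0,0]],
    [[0.2,1.5,0],[0,0,0]],
    [[0.2,2,0],[0,0,0]],
    [[0.2,2,0],[0,0,0]]
  ]
}}

```text
t: 21.3
position: [596.4, 11.8, 150.4]
tool_rot: [[-0.994, 0.107, 0.0], [0.107, 0.994, 0.0], [-0.0, 0.0, -1.0]]
ft_force: [-0.1, -0.7, 0.7]
grip_width: 9.6
```

```bash
python3 -c "
from h import *
np.set_printoptions(precision=3,suppress=True)
favg(4)"
```

```text
t 21.5 F rack [-0.73   0.266  0.422] sd [0.304 0.387 0.317] M [ 0.047 -0.055 -0.042] P [596.379  11.739 150.385]
```

Call:
{"name": "carry_out", "arguments": {
  "rows": [
    [[0.1,0.5,0],[0,0,0]],
    [[0.1,1,0],[0,0,0]],
    [[0.2,1.5,0],[0,0,0]],
    [[0.2,2,0],[0,0,0]],
    [[0.2,2,0],[0,0,0]]
  ]
}}

```text
t: 22.0
position: [596.6, 13.8, 150.4]
tool_rot: [[-0.994, 0.107, 0.0], [0.107, 0.994, 0.0], [-0.0, 0.0, -1.0]]
ft_force: [-0.1, -0.9, 0.2]
grip_width: 9.7
```

```bash
python3 -c "
from h import *
np.set_printoptions(precision=3,suppress=True)
favg(3);state('s14',off=(260,140),size=(120,90),k=6)"
```

```text
t 22.15 F rack [-0.717 -0.19   0.701] sd [0.291 0.086 0.672] M [ 0.02  -0.073 -0.036] P [596.576  13.749 150.39 ]
t 22.2 tcp [596.557  13.74  150.392] yaw -0.10679196017288194 hook rack x,y,z -1.376412003835497 35.76877435602298 0.39161261091189203 F [-0.041  0.2   -0.857] M [ 0.026 -0.104  0.012] w 9.616921260364627
```

View pics/s14a.png

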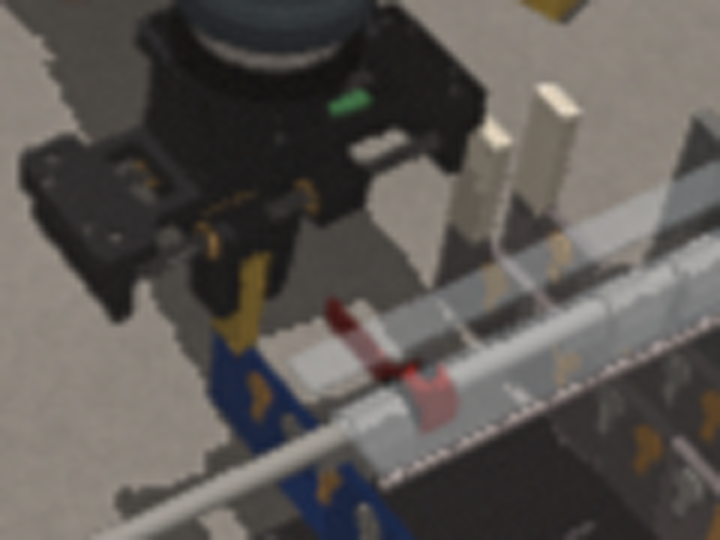

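The hook now looks nearly in contact with the bumper at (405,410), but no force shows yet. I'll keep creeping.

Call:
{"name": "carry_out", "arguments": {
  "rows": [
    [[0,0.4,0],[0,0,0]],
    [[0.1,0.8,0],[0,0,0]],
    [[0.1,1.2,0],[0,0,0]],
    [[0.2,1.5,0],[0,0,0]],
    [[0.2,1.5,0],[0,0,0]]
  ]
}}

```text
t: 22.7
position: [596.7, 15.2, 150.4]
tool_rot: [[-0.994, 0.107, -0.0], [0.107, 0.994, -0.0], [0.0, -0.0, -1.0]]
ft_force: [-1.5, 0.2, 0.7]
grip_width: 9.3
```

```bash
python3 -c "
from h import *
np.set_printoptions(precision=3,suppress=True)
favg(4)"
```

```text
t 22.9 F rack [-0.549 -0.937  0.053] sd [0.642 0.34  0.226] M [-0.035 -0.003 -0.081] P [596.736  15.2   150.377]
```

Call:
{"name": "carry_out", "arguments": {
  "rows": [
    [[0,0.4,0],[0,0,0]],
    [[0.1,0.8,0],[0,0,0]],
    [[0.1,1.2,0],[0,0,0]],
    [[0.2,1.5,0],[0,0,0]],
    [[0.2,1.5,0],[0,0,0]]
  ]
}}

```text
t: 23.4
position: [596.9, 16.6, 150.4]
tool_rot: [[-0.994, 0.107, -0.0], [0.107, 0.994, -0.0], [0.0, -0.0, -1.0]]
ft_force: [-0.9, -2.6, 0.3]
grip_width: 9.7
```

```bash
python3 -c "
from h import *
np.set_printoptions(precision=3,suppress=True)
favg(4)"
```

```text
t 23.6 F rack [-1.465 -2.101  0.116] sd [0.333 0.147 0.674] M [-0.184  0.089 -0.164] P [596.867  16.626 150.341]
```

Call:
{"name": "carry_out", "arguments": {
  "rows": [
    [[0,0.3,0],[0,0,0]],
    [[0.1,0.6,0],[0,0,0]],
    [[0.1,1,0],[0,0,0]],
    [[0.1,1,0],[0,0,0]],
    [[0.1,1,0],[0,0,0]]
  ]
}}

```text
t: 24.1
position: [597.0, 17.6, 150.3]
tool_rot: [[-0.994, 0.107, -0.0], [0.107, 0.994, -0.0], [0.0, -0.0, -1.0]]
ft_force: [-1.6, -2.7, -0.6]
grip_width: 10.0
```

```bash
python3 -c "
from h import *
np.set_printoptions(precision=3,suppress=True)
favg(6)"
```

```text
t 24.4 F rack [-2.067 -2.675 -0.296] sd [0.594 0.25  0.518] M [-0.351  0.204 -0.222] P [597.     17.658 150.352]
```

Contact is at TCP y≈15, with Fy going from -0.4 to -2.7 N over about 2.5 mm. I'll back off to a light press before releasing.

Call:
{"name": "carry_out", "arguments": {
  "rows": [
    [[0,-0.3,0],[0,0,0]],
    [[-0.1,-0.6,0],[0,0,0]],
    [[-0.3,-0.9,0],[0,0,0]],
    [[-0.3,-1,0],[0,0,0]],
    [[-0.3,-1,0],[0,0,0]]
  ]
}}

```text
t: 24.9
position: [596.9, 16.8, 150.4]
tool_rot: [[-0.994, 0.106, 0.0], [0.106, 0.994, 0.0], [-0.0, 0.0, -1.0]]
ft_force: [-0.4, -1.0, 0.3]
grip_width: 10.0
```

```bash
python3 -c "
from h import *
np.set_printoptions(precision=3,suppress=True)
favg(6);state('s15',off=(260,140),size=(120,90),k=6)"
```

```text
t 25.2 F rack [-0.652 -0.82  -0.605] sd [0.507 0.319 0.569] M [-0.115 -0.029 -0.078] P [596.912  16.778 150.456]
t 25.25 tcp [596.895  16.72  150.457] yaw -0.10675366995948489 hook rack x,y,z -1.3552690065716968 38.77201689621349 0.4567665353243626 F [-0.129 -0.04  -0.126] M [-0.113 -0.004 -0.118] w 9.899407666848182
```

View pics/s15a.png

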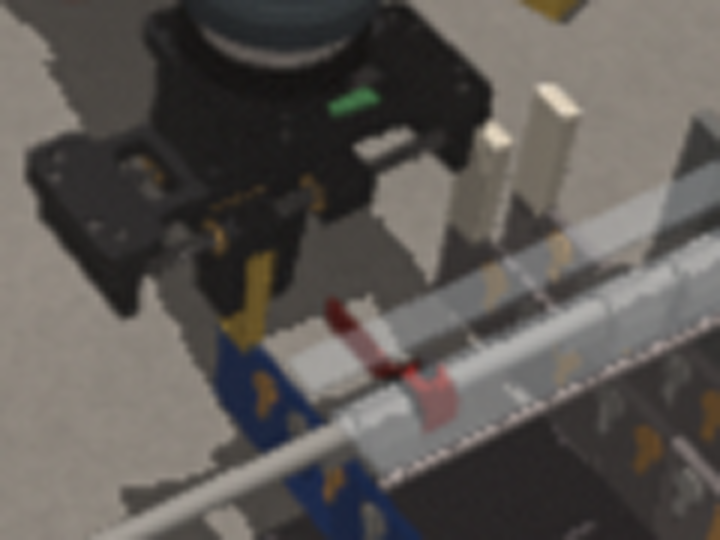

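Call:
{"name": "carry_out", "arguments": {
  "rows": [
    [[0,0,-0.2],[0,0,0]],
    [[0,0,-0.4],[0,0,0]],
    [[0,0,-0.4],[0,0,0]],
    [[0,0,-0.4],[0,0,0]],
    [[0,0,-0.4],[0,0,0]]
  ]
}}

```text
t: 25.75
position: [596.9, 16.7, 150.2]
tool_rot: [[-0.994, 0.107, 0.0], [0.107, 0.994, -0.0], [-0.0, 0.0, -1.0]]
ft_force: [-0.5, -1.2, 1.2]
grip_width: 9.8
```

Call:
{"name": "carry_out", "arguments": {
  "rows": [
    [[0,0,0],[0,0,0]],
    [[0,0,0],[0,0,0]],
    [[0,0,0],[0,0,0]],
    [[0,0,0],[0,0,0]],
    [[0,0,0],[0,0,0]]
  ],
  "grip": -0.3
}}

```text
t: 26.25
position: [596.8, 16.7, 150.0]
tool_rot: [[-0.994, 0.107, -0.0], [0.107, 0.994, 0.0], [0.0, 0.0, -1.0]]
ft_force: [0.3, 0.2, 0.1]
grip_width: 30.9
```

```bash
python3 -c "
from h import *
np.set_printoptions(precision=3,suppress=True)
favg(3);state('s16',off=(260,140),size=(120,90),k=6)
im=snap('wrist','w16.png')"
```

```text
t 26.4 F rack [-0.166 -0.066  0.112] sd [0.395 0.405 0.265] M [ 0.051 -0.135 -0.027] P [596.749  16.726 149.975]
t 26.45 tcp [596.731  16.676 149.953] yaw -0.10679624399511632 hook rack x,y,z -1.5143974005627712 38.70657273818993 -0.04655090554624053 F [-0.201 -0.063 -0.333] M [ 0.058 -0.134 -0.007] w 30.85671015237385
```

View pics/s16a.png

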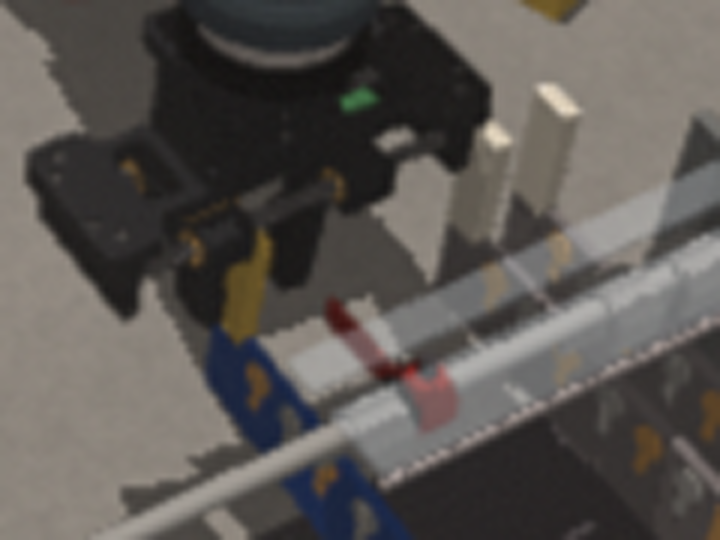

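View pics/w16.png

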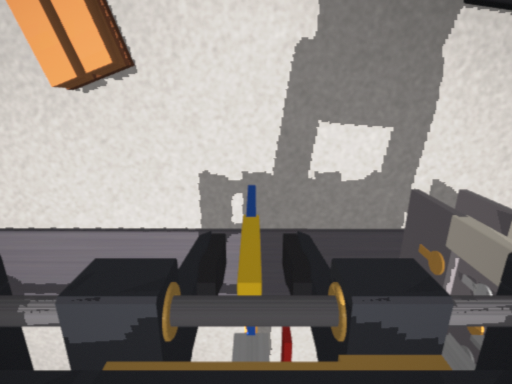

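Released. The tab sits freely between the fingers at (250,265) in the wrist view. I'll rise clear and inspect the hook and bumper from above.

Call:
{"name": "carry_out", "arguments": {
  "rows": [
    [[0,0,8],[0,0,0]],
    [[0,0,20],[0,0,0]],
    [[0,0,35],[0,0,0]],
    [[0,0,55],[0,0,0]],
    [[0,0,80],[0,0,0]]
  ]
}}

```text
t: 27.0
position: [596.6, 16.7, 231.6]
tool_rot: [[-0.994, 0.107, -0.0], [0.107, 0.994, 0.0], [0.0, 0.0, -1.0]]
ft_force: [-0.0, -0.5, -0.1]
grip_width: 30.7
```

```bash
python3 -c "
from h import *
np.set_printoptions(precision=3,suppress=True)
state('s17',off=(260,140),size=(120,90),k=6)
im=snap('wrist','w17.png')"
```

```text
t 27.05 tcp [599.066  16.43  237.066] yaw -0.10655948535404358 hook rack x,y,z 0.83389768788689 38.73170023917348 87.06610058617409 F [1.366 0.704 3.658] M [ 0.066 -0.185 -0.016] w 30.66891303768685
```

View pics/s17a.png

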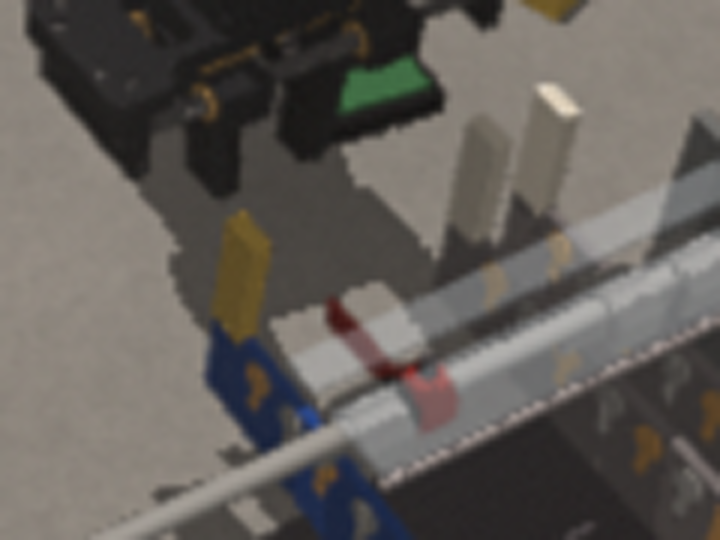

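View pics/w17.png

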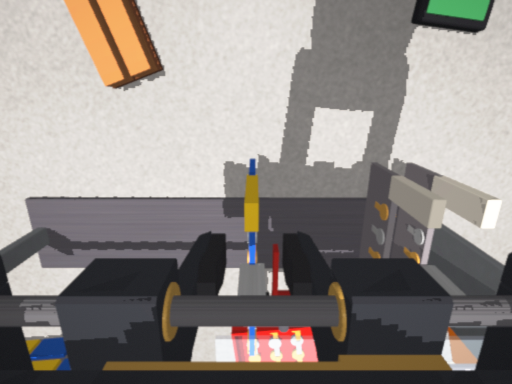

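The carrier hangs on its own. Moving the camera over the rail.

Call:
{"name": "carry_out", "arguments": {
  "rows": [
    [[0,0,25],[0,0,0]],
    [[15,-1,50],[0,0,0]],
    [[45,-4,65],[0,0,0]],
    [[80,-6,65],[0,0,0]],
    [[115,-8,65],[0,0,0]]
  ]
}}

```text
t: 27.6
position: [713.1, 8.6, 296.3]
tool_rot: [[-0.994, 0.107, 0.002], [0.107, 0.994, -0.0], [-0.002, -0.0, -1.0]]
ft_force: [0.3, -0.1, 0.8]
grip_width: 30.7
```

Call:
{"name": "carry_out", "arguments": {
  "rows": [
    [[15,0,0],[0,0,0]],
    [[25,0,0],[0,0,0]],
    [[25,0,0],[0,0,0]],
    [[25,0,0],[0,0,0]],
    [[25,0,0],[0,0,0]]
  ]
}}

```text
t: 28.1
position: [736.2, 8.8, 295.1]
tool_rot: [[-0.994, 0.107, -0.0], [0.107, 0.994, 0.0], [0.0, 0.0, -1.0]]
ft_force: [-0.2, -0.4, 0.4]
grip_width: 30.7
```

```bash
python3 -c "
from h import *
np.set_printoptions(precision=3,suppress=True)
state('s18',off=(230,120),size=(170,130),k=4.5)
im=snap('wrist','w18.png')
r=[(n,[(np.round(x['point'],1),round(x['p'],2),atz('wrist',x['point'],150)) for x in manip.landmark_of(n,'wrist')[:2]]) for n in ['carrier_hook','carrier_grip','collar_face']]
print(*r,sep='\n')
"
```

```text
t 28.15 tcp [736.232   8.805 295.268] yaw -0.10671452081284034 hook rack x,y,z 138.0370275067774 45.6471502712789 145.26790560546306 F [0.471 1.047 0.586] M [ 0.066 -0.124 -0.023] w 30.948390324882105
('carrier_hook', [(array([242.2, 140.6]), 0.77, array([694.378,   2.786, 150.   ]))])
('carrier_grip', [(array([243.7,  18.4]), 0.77, array([597.172,  15.515, 150.   ]))])
('collar_face', [(array([264.2, 138.6]), 0.72, array([694.842,  22.775, 150.   ])), (array([429.2, 137.3]), 0.69, array([709.451, 171.152, 150.   ]))])
```

View pics/w18.png

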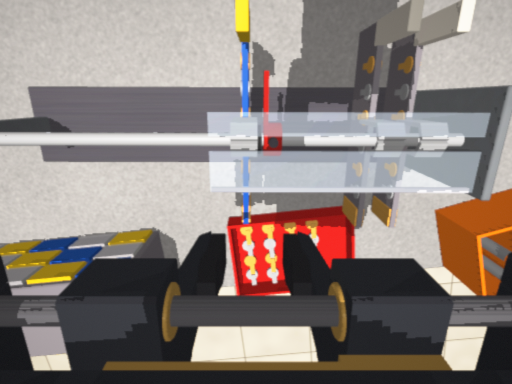

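View pics/s18a.png

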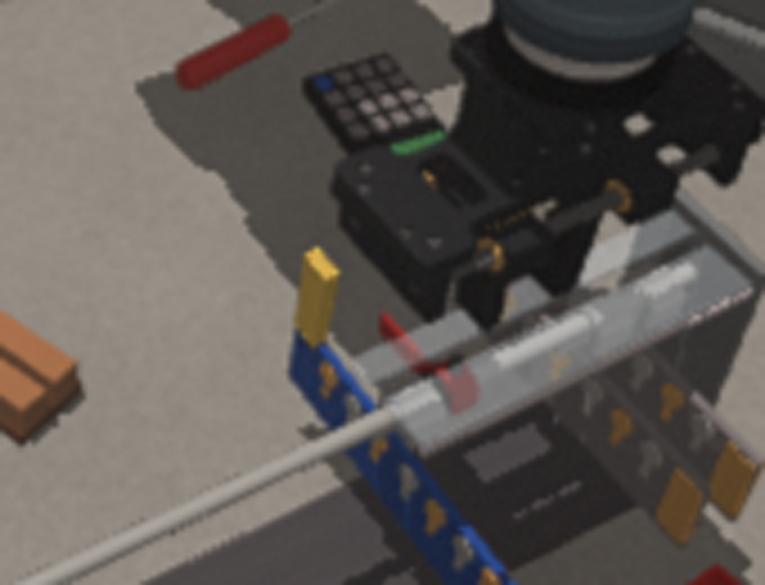

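```bash
python3 -c "
import cv2
im=cv2.imread('pics/w18.png')
cv2.imwrite('pics/w18z.png',cv2.resize(im[110:170,215:315],None,fx=8,fy=8,interpolation=cv2.INTER_NEAREST))"
```

```text
(no output)
```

View pics/w18z.png

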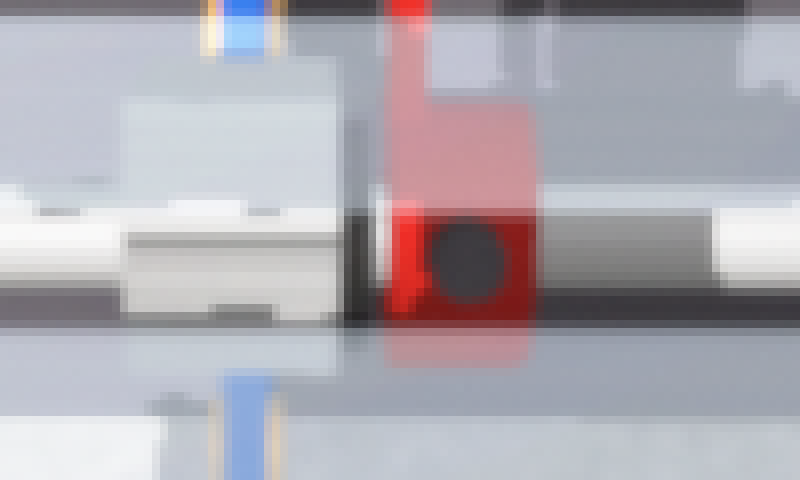

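The bumper (dark, x 345–368) lies right against the hook's edge (x 342) with no visible gap. The collar face is at x 386. I'll quantify it subpixel and track how far the hook moved on release.

Run:
```python
from h import *
np.set_printoptions(precision=2,suppress=True,linewidth=180)
im=cv2.imread('pics/w18.png').astype(int)
K=manip.camera_info("wrist")["camera_matrix"];print(K[0][0],manip.get_obs()["position"])
for r in [138,139,141,143,144,146]: print(r,im[r,226:268,1])
# expected px of hook edges
I={n:cv2.imread(f'pics/{n}a.png').astype(np.float32) for n in ['s13','s14','s15','s16','s17']}
g={n:cv2.cvtColor(v.astype(np.uint8),cv2.COLOR_BGR2GRAY) for n,v in I.items()}
# scale px/mm at hook along rail, and for tab
a=proj("scene",[696,5,150]);b=proj("scene",[697,15,150]);print("px/10mm *6",(b-a)*6)
def track(ref,box,img,rng=30):
    x0,y0,x1,y1=box;T=g[ref][y0:y1,x0:x1];S=g[img][y0-rng:y1+rng,x0-rng:x1+rng]
    R=cv2.matchTemplate(S,T,cv2.TM_CCOEFF_NORMED);_,v,_,(mx,my)=cv2.minMaxLoc(R);return mx-rng,my-rng,round(v,3)
# panel features near hook: key at (330,480), panel left (260,390), tab base (240,325)
for nm,box in dict(key2=(300,455,350,510),key1=(240,365,290,420),tab=(215,290,265,345)).items():
    for i in ['s14','s15','s16']:
        print(nm,'s17->',i,track('s17',box,i))
```

```text
297.3739407527867 [736.53   8.71 295.41]
138 [249 249 248 245 237 230 230 231 231 231 231 230 231 231 232 232 232 232 232 231 231 231 231 231 232 232 232 232 232 232 229 179  96  61  76 141 221 186  79  51  49  41]
139 [249 249 248 241 218 192 189 189 189 189 189 190 189 190 190 190 191 190 190 190 190 190 191 190 191 190 191 191 191 191 186 148  89  61  77 138 221 185  77  45  46  38]
141 [235 234 235 231 213 192 190 190 190 190 190 189 190 189 190 190 190 191 191 191 191 191 192 192 191 191 191 191 191 191 187 146  84  61  75 125 197 164  71  48  45  38]
143 [217 216 216 214 209 203 202 203 204 203 203 203 203 203 203 203 204 204 205 204 204 204 204 204 205 205 204 204 204 204 199 149  77  56  70 116 177 147  64  46  44  38]
144 [193 193 193 196 204 208 210 210 211 211 211 211 211 210 211 210 211 212 212 213 212 212 212 212 213 212 212 213 212 212 207 153  76  55  67 107 158 130  59  44  45  43]
146 [120 120 122 130 176 200 203 204 204 203 205 205 205 205 206 205 205 206 205 205 205 205 206 206 207 207 208 208 208 207 203 146  69  51  54  65  69  52  39  42  42  35]
px/10mm *6 [19.87 -9.83]
key2 s17-> s14 (3, -1, 0.926)
key2 s17-> s15 (8, -3, 0.92)
key2 s17-> s16 (0, 0, 0.999)
key1 s17-> s14 (1, 12, 0.897)
key1 s17-> s15 (7, 11, 0.895)
key1 s17-> s16 (-1, 3, 0.888)
tab s17-> s14 (-2, 19, 0.561)
tab s17-> s15 (5, 17, 0.562)
tab s17-> s16 (0, 6, 0.613)
```

Run:
```python
from h import *
np.set_printoptions(precision=2,suppress=True,linewidth=200)
im=cv2.imread('pics/w5.png').astype(int)
for r in range(58,70): print(r,im[r,148:180,1])
cv2.imwrite('pics/w5z.png',cv2.resize(im[40:100,120:220].astype(np.uint8),None,fx=8,fy=8,interpolation=cv2.INTER_NEAREST))
```

```text
58 [ 45  43  44  44  41  40  35  26  26  33  44  49  46  36  27  33  55  65  65  65  73  77  75  75  72  69  68  68  71  93 106 106]
59 [ 43  43  44  44  42  42  35  26  25  34  47  50  46  33  31  69 126 154 154 153 152 152 149 146 135 126 124 122 122 128 132 131]
60 [ 46  46  45  44  44  42  35  26  26  37  46  52  49  36  47 121 175 193 195 194 192 191 191 189 186 183 181 180 178 179 179 177]
61 [ 47  46  46  44  45  44  36  27  24  40  51  52  48  37  63 165 210 218 217 217 215 216 215 215 213 212 212 210 209 209 208 207]
62 [ 49  48  46  45  45  44  36  27  24  37  49  52  49  37  70 182 224 227 227 227 227 226 226 226 225 225 225 225 224 223 223 222]
63 [ 49  49  46  43  45  43  36  25  22  35  48  55  50  38  74 191 232 234 234 234 234 234 233 233 233 233 233 233 232 232 232 231]
64 [ 47  49  47  44  45  42  37  28  24  34  49  53  51  39  76 197 236 238 238 238 238 238 238 238 238 238 238 238 238 238 238 238]
65 [ 47  49  45  45  43  43  38  29  24  35  49  54  52  41  77 198 236 239 239 239 239 239 239 240 240 240 240 240 240 240 240 240]
66 [ 49  48  46  46  44  44  41  30  23  34  47  54  53  40  74 192 232 236 237 236 237 237 237 238 237 238 238 238 239 239 239 239]
67 [ 47  46  45  44  46  45  41  31  23  30  44  50  51  41  62 161 219 231 232 232 233 233 233 233 234 233 234 234 235 235 235 235]
68 [ 41  46  50  53  52  50  47  37  28  30  45  55  54  43  48 121 193 220 222 223 223 223 223 223 224 224 226 228 229 229 229 229]
69 [ 84  84  90  94  95  84  76  68  63  64  75  82  81  69  58  88 138 160 161 162 162 162 162 161 163 168 198 220 222 222 223 223]
```

View pics/w5z.png

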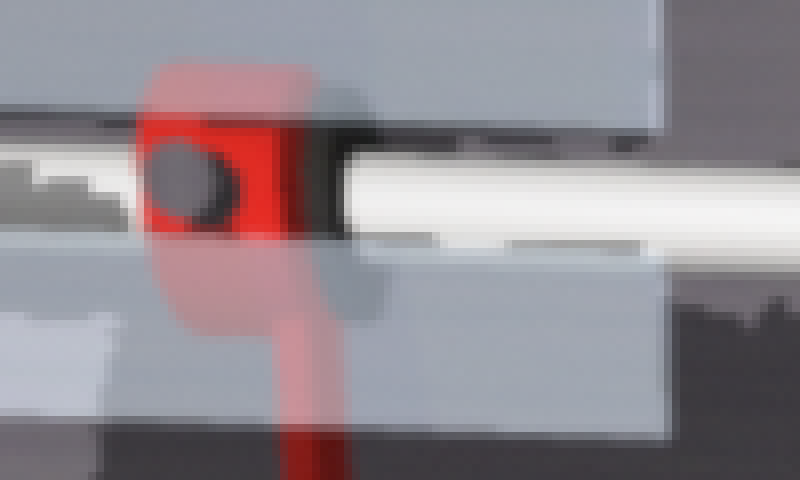

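Run:
```python
from h import *
import json
np.set_printoptions(precision=2,suppress=True)
w=json.load(open('w5.json'))
def az(ci,px,z):
    K=np.array(ci["camera_matrix"]);R=np.array(ci["R"]);t=np.array(ci["t"])
    d=R.T@np.linalg.inv(K)@np.array([px[0],px[1],1.]);o=-R.T@t;return o+d*(z-o[2])/d[2]
def s(X): 
    d=X-O; return d[0]*0.1058+d[1]*0.9944
for cx in (154,154.7,155.2):
    c=s(az(w,(cx,63),165))
    for bx in (162.3,162.7,163.0): print("w5 collar",c,"bumper",s(az(w,(bx,64),163)),s(az(w,(bx,64),163))-c)
ci=manip.camera_info("wrist")
for cx in (263.3,263.8):
    c=s(az(ci,(cx,140),165))
    for hx,z in ((257.0,160),(257,154)): print("w18 collar",c,"hook edge",s(az(ci,(hx,141),z)),s(az(ci,(hx,141),z))-c)
```

```text
w5 collar 53.96696780272962 bumper 47.167497370055386 -6.799470432674234
w5 collar 53.96696780272962 bumper 46.80692411305642 -7.160043689673202
w5 collar 53.96696780272962 bumper 46.53649386134733 -7.430473941382289
w5 collar 53.34090566421194 bumper 47.167497370055386 -6.173408294156552
w5 collar 53.34090566421194 bumper 46.80692411305642 -6.53398155115552
w5 collar 53.34090566421194 bumper 46.53649386134733 -6.804411802864607
w5 collar 52.89371754741117 bumper 47.167497370055386 -5.726220177355785
w5 collar 52.89371754741117 bumper 46.80692411305642 -6.086793434354753
w5 collar 52.89371754741117 bumper 46.53649386134733 -6.35722368606384
w18 collar 53.96508138225724 hook edge 48.6211522549279 -5.343929127329339
w18 collar 53.96508138225724 hook edge 48.679270867199925 -5.285810515057314
w18 collar 54.393249159224546 hook edge 48.6211522549279 -5.772096904296646
w18 collar 54.393249159224546 hook edge 48.679270867199925 -5.7139782920246205
```

The hook edge is 5.5 mm from the collar face, and the bumper's rest standoff was about 6.5 mm, so it is lightly pressed. Last check is level and stillness, by overlay.

Run:
```python
from h import *
np.set_printoptions(precision=2,suppress=True)
im=snap("scene","s19.png")
H=O+36.7*np.array([.1058,.9944,0])-0.8*np.array([.9944,-.1058,0])+np.array([0,0,150.])
off=(280,140);v=cv2.resize(im[140:270,280:400,::-1].copy(),None,fx=4.5,fy=4.5,interpolation=cv2.INTER_CUBIC)
carrier_wire(v,"scene",H,-0.106,k=4.5,off=off);cv2.imwrite('pics/s19w.png',v)
w=snap("wrist","w19.png");a=cv2.imread('pics/w18.png').astype(int)
print("wrist diff since 18",np.abs(a-w[:,:,::-1].astype(int))[0:225,200:300].mean())
v=cv2.resize(w[:240,150:350,::-1].copy(),None,fx=3,fy=2.5) if 0 else cv2.resize(w[:235,150:350,::-1].copy(),None,fx=2.5,fy=2.5,interpolation=cv2.INTER_CUBIC)
carrier_wire(v,"wrist",H,-0.106,k=2.5,off=(150,0));cv2.imwrite('pics/w19w.png',v)
print(manip.get_obs()["t"])
```

```text
wrist diff since 18 2.4424888888888887
28.45
```

View pics/s19w.png

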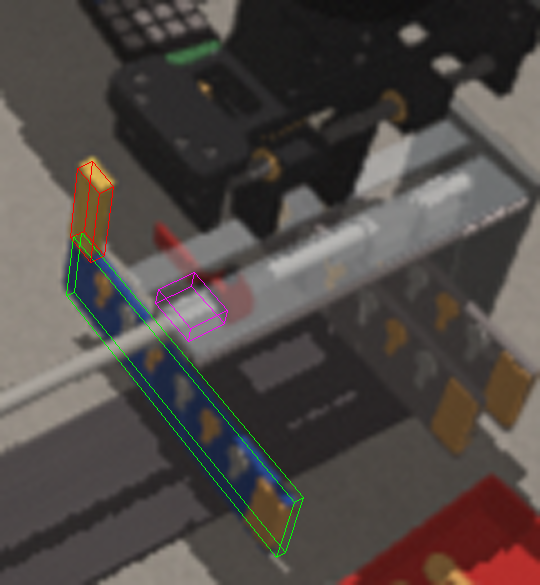

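View pics/w19w.png

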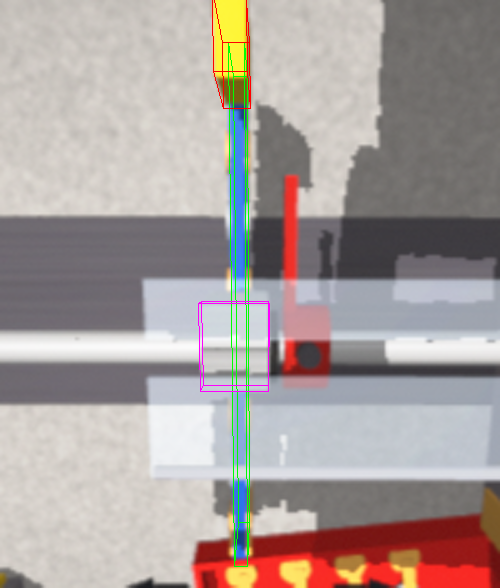

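Call:
{"name": "carry_out", "arguments": {
  "rows": [
    [[0,0,0],[0,0,0]],
    [[0,0,0],[0,0,0]],
    [[0,0,0],[0,0,0]],
    [[0,0,0],[0,0,0]],
    [[0,0,0],[0,0,0]]
  ]
}}

```text
t: 28.95
position: [736.8, 8.7, 295.0]
tool_rot: [[-0.994, 0.107, -0.0], [0.107, 0.994, -0.0], [0.0, -0.0, -1.0]]
ft_force: [0.6, 0.6, 0.3]
grip_width: 30.8
```

Run:
```python
from h import *
np.set_printoptions(linewidth=200)
w=snap("wrist","w20.png").astype(int);a=cv2.imread('pics/w19.png').astype(int)[:,:,::-1]
print(np.abs(a-w)[0:225,200:300].mean()); print(w[141,226:268,1])
s=snap("scene","s20.png").astype(int);b=cv2.imread('pics/s19.png').astype(int)[:,:,::-1]
print(np.abs(b-s)[140:270,280:330].mean())
print(manip.get_obs()["t"])
print(manip.hand_in())
```

```text
0.9296740740740741
[231 231 231 227 211 197 195 195 195 196 195 196 196 195 196 196 196 197 197 198 197 198 197 197 196 197 197 198 197 197 192 148  83  57  64 120 193 161  69  47  46  38]
0.8207179487179487
29.05
the job is handed in; nothing more can be done
None
```

The blue carrier is on the rail against the red collar's bumper, with its yellow tab pointing to the front. I handed the job in at about 29 s.

I lifted it from the dock, turned it end for end, hooked it onto the open rail and slid it in under the hood. I felt the bumper from about 1 N up to 2.7 N, backed off to a light press, released and raised the arm clear.

**Press on the bumper:** there was no visible gap between hook and bumper in the wrist picture. The hook edge measured about 5.5 mm from the collar face, against a bumper rest standoff of about 6.5 mm. That puts the compression at roughly 1 mm, give or take 0.6 mm. I did not confirm it by force after letting go.

**Level and still:** the level wireframe overlay matched the hanging carrier to within about 1 pixel. Nothing moved noticeably between the last pictures, and the gripper was touching nothing.

**Disagreeing check:** tracking the panel in the scene camera suggested it shifted a few millimetres when released. The closer wrist view put the tab shift at about 1 mm and still showed contact. I trusted the wrist view.

The wrist force readings never went above about 4 N. I saw no contact with other objects.

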